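# Check a clock case into the reading dock over its raised step

### The job

Check the beige clock case in: first take the round wooden hand stamp off the dock's plate and stand it upright in the middle of its ink pad. Then lift the case's front end by the carrying bar, rest it on the step at the open end of the dock with the tail still on the table, and let go; finally take the case by the rib at its tail and push it in squarely and flat, right up to the stop under the arch, without ever lifting the whole case clear. Keep the case and stamp from tipping over, leave the other things on the table where they are, and let go at the end.

Things in the scene. Friction and masses are not known exactly. Their poses are not given: they have to be found in the camera images.
- dock: Fixed grey metal dock on the table, lane along its own +x. Origin under the centre of its aluminium plate, 180 long (x) by 150 wide, 18 high. Its open -x end, square to the lane, is the raised step. Two guide rails 14 high on the plate have 114 free between them, centred on the lane; they begin 45 past the step, with flared lead-ins that open out to about 137 at 20 past the step.
- dock_step (a point): Middle of the step's upper edge, 18 above the table, 90 before the dock's origin; axes as the dock's (x into the lane, z up)
- dock_home (a point): Foot of the stop (a wall 60 high across the +x end) on the plate's top, middle of the lane, 180 past the step; axes as the dock's
- dock_arch (a point): Middle of the underside of the arch, 150 above the table. The arch spans the last 60 of the plate before the stop; its top is 172 above the table; its posts stand outside the rails, 148 apart. Nothing can reach down through it, but the case passes under it
- case_center (a point): Centre of the body of the small beige clock case (the loose one, with a crosswise brown bar and a black rib on top), body 150 long (x) by 100 wide (y) by 70 high, 0.6 to 0.95 kg, rigid, mass centre near the body's centre. Its +x end is the front, the end with the bar. x along its length to the front, z up; the underside is 35 below this point. Nothing else of it moves.
- case_bar (a point): Centre of the case's carrying bar: a rigid round bar 12 thick, 76 long across the case (along case y), 53 ahead of the case's centre, 100 above its underside (30 above the lid), on two posts 10 by 8 thick at 34 either side; 60 free between the posts
- case_rib (a point): Centre of the case's black rib: a rigid block on the lid 36 long (case x) by 20 wide (case y), standing 29 above the lid; 50 behind the case's centre; this point is 84 above the underside
- case_front (a point): Middle of the lower front edge of the case; axes as the case's
- case_tail (a point): Middle of the lower rear edge of the case; axes as the case's
- case: The same clock case, origin at the centre of its underside
- stamp: The hand stamp below, origin at the centre of its underside
- stamp_center (a point): Round wooden hand stamp standing upright on the dock's plate, at its half height; 75 high, round foot 40 wide and 16 high, above it a round handle 18 to 24 thick (24 thick from 34 to 70 above the underside); 0.1 kg
- pad_top (a point): Centre of the top of the fixed ink pad: a dark flat tin with a dry, firm blue top, 80 by 110 overall (x by y), top 14 above the table
- pot_center (a point): Bystander: empty brown tapered pot, 80 wide at the rim, 85 high; its centre. Leave alone
- ink_center (a point): Bystander: small glass bottle with a black cap, 36 wide, 62 high; its centre. Leave alone
- tall_stamp_center (a point): Bystander: another hand stamp, with a rectangular foot 30 by 46, 72 high, standing on the table; its centre. Leave alone
- tin_center (a point): Bystander: flat round metal tin 60 wide, 28 high; its centre. Leave alone
- driver_grip (a point): Bystander: screwdriver 150 long lying flat; its handle. Leave alone
- block_center (a point): Bystander: wooden block 50 by 90 by 30 high; its centre. Leave alone
There are look-alikes about, which are no part of the job. What is shaped like the stamp but orange, pink or turquoise is not meant.

How it is judged (in metres and radians):
On the way, in this order (a step that is already met when the one before it is completed fails the run):
1. the stamp stands upright on its pad, let go (horizontal distance between stamp_center and pad_top below 0.022 m and angle between stamp_center's own z axis and vertical below 0.1 rad and z of stamp_center in the frame of pad_top between 0.033 and 0.042 m and contact force between the fingers and stamp below 0.1 N), for 0.2 s.
2. the case's front end rests on the step with the tail on the table, let go (x of case_front in the frame of dock_step above 0.008 m and z of case_front in the frame of dock_step above -0.003 m and height (world z) of case_tail below 0.008 m and contact force between the fingers and case below 0.1 N and linear speed of case below 0.03 m/s), for 0.2 s.
At the end, for the whole second after the job is handed in: The case stands flat on the dock's plate (within 5 mm and 0.05 rad), its front within 9 mm of the stop and 15 mm of the lane's middle, square to the lane within 0.12 rad, at rest; the stamp stands upright (0.1 rad) on its pad within 22 mm of the pad's centre; both are let go (all of step 1 and z of case_front in the frame of dock_home between -0.005 and 0.005 m and z of case_tail in the frame of dock_home between -0.005 and 0.005 m and x of case_front in the frame of dock_home above -0.009 m and angle between case_center's own z axis and vertical below 0.05 rad and angle between the x axis of case_center and the x axis of dock_home, either way round below 0.12 rad and y of case_front in the frame of dock_home between -0.015 and 0.015 m and linear speed of case below 0.02 m/s and contact force between the fingers and case below 0.1 N); the robot touches nothing.
It fails at once if the whole case is lifted clear: front and tail edges both more than 40 mm above the table (height (world z) of each of case_front, case_tail above 0.04 m).
It fails at once if the case is tipped by more than 0.7 rad (angle between case_center's own z axis and vertical above 0.7 rad).
It fails at once if the stamp is tipped by more than 0.8 rad (angle between stamp_center's own z axis and vertical above 0.8 rad).
It fails at once if a bystander is moved by more than 30 mm (distance of any of pot_center, ink_center, tall_stamp_center, tin_center, driver_grip, block_center from where it was at the start of the episode above 0.03 m).
It also fails if it takes over 72 s, if anything falls off the work surface, if the arm or the gripper's body presses on something with over 40 N, if the wrist force passes 120 N, or if a joint passes its speed limit or range.

### The arm

A 6-joint arm with a two-finger parallel gripper is mounted at the origin on the work surface. World frame = base frame: x ahead of the robot, y to its left, z up, the work surface at z = 0. Lengths are in m, angles in degrees, forces in N, time in s.
With the tool pointing down it reaches from about 0.25 to 0.725 m from the base axis. Payload 9.7 kg.
Tool frame: the origin (TCP) lies at the centre of the arm's flange, where the gripper is bolted on; the fingertips stand 173 mm ahead of it and the grasp point (between the pads) lies bot.grip_depth ahead of it (bot.grip_depth is the distance from the TCP to the grasp point, in m); z points along the fingers, y is the direction in which the jaws open and shut (so a half turn about z gives the same grasp; the last joint's range is limited). The gripper opens to 85 mm and grips with 20 to 120 N. Pads are 22 mm wide; open, the fingers measure 114 mm over their backs; the gripper's body (76 mm by 85 mm) begins 54 mm behind the grasp point. The pads swing forward as they close: fully open they stand 13 mm farther back than shut.
Start: joints at [-66.52, 4.979, 10.078, 95.1, 0, 90], TCP at [0.219, -0.504, 0.405] pointing down, gripper open.
Joint ranges: [-179.16, 179.16], [-48.56, 103.87], [-65.8, 70.77], [-126.05, 130.52], [-82.76, 87.17], [-180, 180]. Speed limits (degrees/s): [127.2, 127.2, 147.25, 180, 180, 180].

### API

Orientations are given as [roll, pitch, yaw] about the fixed x, y, z axes, in that order (R = Rz(yaw) Ry(pitch) Rx(roll)).
In Python, from workcell import status, viewer, bot gives the robot as it stands. The module is installed in compiled form; this text tells all that it offers.
- The arm moves only by the tool move_arm, never from a script. Its argument "commands" is a list of rows, each an object with "claw": the gripper's target within -1 to 1 (fully open at 1, half-way at 0, shut at -1); "travel": the shift along the tool's x, y, z in cm, a list of three; "turn": the turn about the tool's z in degrees. A call has 1 to 5 rows; each row shifts and turns the commanded pose from where the row before left it, along the tool's axes as they then stand; what a row does not reach is not made up. A row lasts 1/12 s, in which the tool goes at most 41.7 mm and 7.16 degrees, less where a joint would pass 70% of its speed; a pose out of reach is approached as far as the arm can. A call is refused whole if a number of a shift passes 4.17 or a number of a turn 7.16, either way. A call with a gripper value outside its range is refused whole. The fingers move at their own pace and stop on an object; "squeeze" is the grip in N (left out, the last holds). Time passes only in rows, so rows that do not move let the fingers close. It gives the time, the measured TCP pose, the force and the opening at its end, in the units of the state.
- status.get_obs(): the state, without advancing time (a new reading comes with each control period).
- viewer.camera(name): name is "scene" or "top" or "wrist"; returns the picture (420x560x3 uint8, blue, green, red); there is no depth.
- viewer.camera_params(name): a dict with "camera_matrix" (3x3 intrinsics, pixels), "xyz" and "rotation" of the camera in the world. Camera axes: x right, y up, looking along -z (the intrinsics and any distortion apply to the point x, -y, -z); pixel columns grow to the right and rows downward; lengths in m; the calibration is good to about 2 mm. The wrist camera is an equidistant fisheye: a pixel r from the principal point sees the ray r / f radians off the axis. A picture is of the moment at which its call begins: read the wrist's pose just before it. camera_params takes no time and is no camera call; for the wrist camera it gives the pose at the moment of the call.
- bot.job_done(): hands the job in, once; it reports no verdict.
The state is a dict: "time": time; "q": joint angles; "qd": joint speeds; "joint_efforts": joint torques, N m; "ee_pos": TCP position; "tcp_rot": TCP orientation; "wrist_force": force on the tool from outside, world axes, zero at the start; "torque": the same for the moment, N m; "opening": finger opening in m.
Only numpy, scipy, OpenCV 4.12 (cv2) and the standard library are available. Lean on these libraries where they do the work, as an engineer would, in place of code of your own. Each camera call takes 0.05 s, during which the arm holds its last target.

## Working session

There is one attempt and no reset: what is moved stays moved. The work goes in short steps, Python scripts to look and compute and a tool call to move; the robot and the scene stay as the last step left them, time stands still between calls to the robot, and variables do not carry over. Pictures are saved under pics/ and viewed, and the job is handed in when it is done.

Besides the shell and the picture viewer there is one more tool, called after "Call:" by a JSON object that holds its "fn" and its "kwargs", one argument or row to a line. move_arm: Moves the arm, as the interface text tells. Its arguments: {"type":"object","properties":{"commands":{"type":"array"},"squeeze":{"type":"number"}},"required":["commands"]}

```bash
mkdir -p pics
cat > h.py <<'E'
import numpy as np, cv2
from workcell import status, viewer, bot
def ray(p,u,v):
    K=np.array(p['camera_matrix']);R=np.array(p['rotation']);o=np.array(p['xyz'])
    d=np.array([(u-K[0,2])/K[0,0],-(v-K[1,2])/K[1,1],-1.]);return o,R@d
def onz(p,u,v,z):
    o,d=ray(p,u,v);return o+d*(z-o[2])/d[2]
def proj(p,X):
    K=np.array(p['camera_matrix']);R=np.array(p['rotation']);c=R.T@(np.array(X)-np.array(p['xyz']))
    return K[0,0]*c[0]/-c[2]+K[0,2], K[1,1]*-c[1]/-c[2]+K[1,2]
E
python3 - <<'E'
from h import *
for n in ['scene','top']:
    im=viewer.camera(n);cv2.imwrite(f'pics/{n}0.png',im);p=viewer.camera_params(n);print(n,p)
print(status.get_obs(),bot.grip_depth)
E
```

```text
scene {'camera_matrix': array([[464.37309489,   0.        , 275.5103279 ],
       [  0.        , 464.37309489, 215.09651297],
       [  0.        ,   0.        ,   1.        ]]), 'xyz': array([1.15843698, 0.29120296, 0.85137322]), 'rotation': array([ 44.84083208,   1.0718462 , 116.40968087])}
top {'camera_matrix': array([[524.29768266,   0.        , 267.6115191 ],
       [  0.        , 524.29768266, 214.97475404],
       [  0.        ,   0.        ,   1.        ]]), 'xyz': array([ 0.38789357, -0.04082102,  1.21763688]), 'rotation': array([  6.64038633,  -0.44309531, -90.70821225])}
{'time': 0.1, 'q': array([-6.65202968e+01,  5.00869310e+00,  1.00394336e+01,  9.50997781e+01,
       -5.34208013e-04,  9.00028717e+01]), 'qd': array([-0.06926411, -0.0246481 ,  0.1339264 ,  0.14013923, -0.01179896,
        0.04342775]), 'joint_efforts': array([-8.05269792e-05, -5.21561658e+01,  4.65653157e+01,  1.60600460e-02,
       -4.40106055e-05,  2.33312369e-05]), 'ee_pos': array([ 0.21913439, -0.50446583,  0.40405064]), 'tcp_rot': array([-1.79930962e+02,  5.37667863e-04,  2.34768322e+01]), 'wrist_force': array([-0.55947727,  0.04575627,  0.81234902]), 'torque': array([-0.00329828, -0.02525473, -0.02960962]), 'opening': 0.08541030290737463} 0.1547
```

Add to h.py:
```python
from scipy.spatial.transform import Rotation as Ro
def rpy(a): return Ro.from_euler('xyz',a,degrees=True).as_matrix()
_cp=viewer.camera_params
def cp(n):
    p=dict(_cp(n));p['rotation']=rpy(p['rotation']);return p
def st():
    s=status.get_obs();return s
def plan(target_g):
    "shift in tool axes (cm) to bring grasp point to world target"
    s=status.get_obs();R=rpy(s['tcp_rot']);g=s['ee_pos']+R[:,2]*bot.grip_depth
    return R.T@(np.array(target_g)-g)*100, g, s['tcp_rot']
```

```text
(no output)
```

View pics/scene0.png

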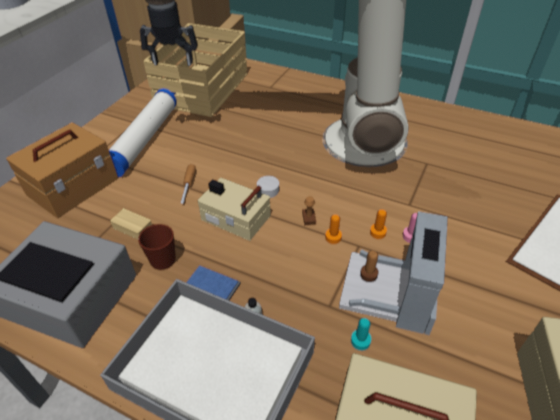

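View pics/top0.png

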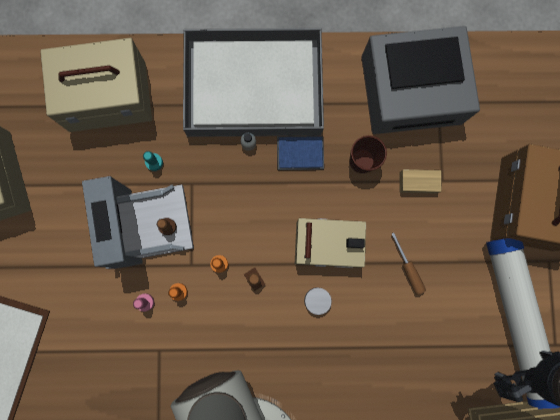

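In the scene view, the small beige case is at (236,208), the stamp on the plate at (370,265), the pad at (212,283) and the dock at (400,280). In the top view, the case is at (331,242) with its bar at (309,240) and rib at (356,243). The stamp is at (166,227), the pad at (300,154), and the step edge is near x≈188.

Stamp candidates in the top view:
- **Brown, on the plate (166,227):** round and wooden, so this is the one meant.
- **Brown, on the table (255,280):** rectangular foot, so it is the bystander.
- **Orange (219,264) and (177,292), pink (143,302), turquoise (152,160):** decoys.

Next I'll enlarge the view to confirm.

Run:
```python
from h import *
im=cv2.imread('pics/top0.png')
a=cv2.resize(im[165:285,75:205],None,fx=4.5,fy=4.5,interpolation=cv2.INTER_CUBIC)
cv2.imwrite('pics/c1.png',a)
b=cv2.resize(im[130:275,265:380],None,fx=4,fy=4,interpolation=cv2.INTER_CUBIC)
cv2.imwrite('pics/c2.png',b)
s=cv2.imread('pics/scene0.png')
b=cv2.resize(s[205:340,320:460],None,fx=4,fy=4,interpolation=cv2.INTER_CUBIC)
cv2.imwrite('pics/c3.png',b)
```

```text
(no output)
```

View pics/c1.png

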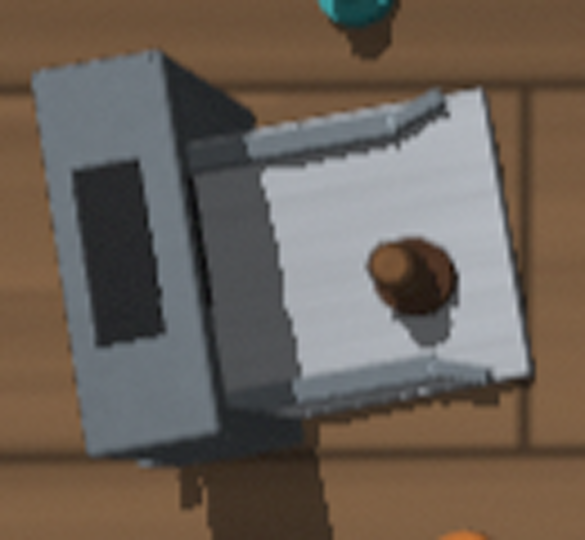

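View pics/c2.png

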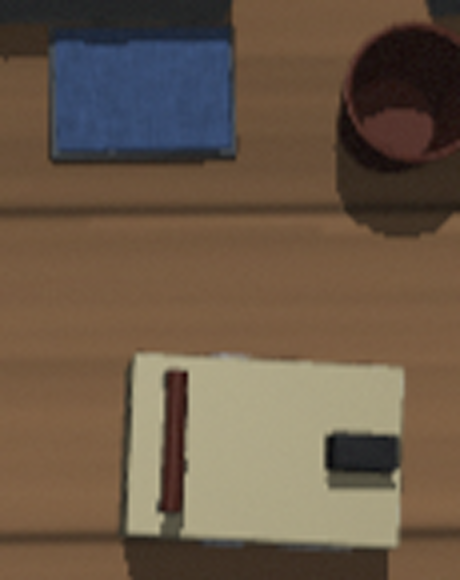

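View pics/c3.png

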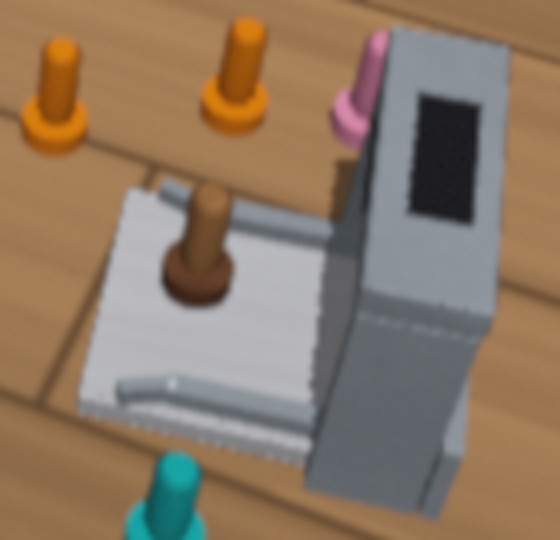

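The crops confirm the stamp: brown, with a round foot, on the plate at about (166,226) in the top view. The case has both the bar and the rib.

Run:
```python
from h import *
p=cp('top');s=cp('scene')
f1=lambda u,v:(75+u/4.5-.4,165+v/4.5-.4)
f2=lambda u,v:(265+u/4-.4,130+v/4-.4)
r=np.round
A=[onz(p,*f1(*c),.018) for c in [(483,88),(530,377)]]
print('step',r(A,4),'len',np.linalg.norm(A[0]-A[1]),'mid',sum(A)/2)
B=[onz(p,*f1(*c),.172) for c in [(35,73),(155,50),(217,428),(90,455)]]
print('arch',r(B,4),[np.linalg.norm(B[i]-B[i-3]) for i in range(4)],sum(B)/4)
d=A[0]-A[1]; print('lane yaw from step',np.degrees(np.arctan2(d[1],d[0]))+90)
d=(B[0]+B[1]-B[2]-B[3]);d=(B[1]-B[2])+(B[0]-B[3]); print('lane yaw arch',np.degrees(np.arctan2(d[1],d[0]))+90)
C=[onz(p,*f2(*c),.07) for c in [(133,353),(403,367),(398,547),(127,537)]]
print('case',r(C,4),[np.linalg.norm(C[i]-C[i-3]) for i in range(4)],sum(C)/4)
d=C[0]+C[3]-C[1]-C[2];print('yaw',np.degrees(np.arctan2(d[1],d[0])))
print('bar',onz(p,*f2(174,440),.106),'ends',onz(p,*f2(176,370),.106),onz(p,*f2(171,512),.106),'rib',onz(p,*f2(363,452),.099))
P=[onz(p,*f2(*c),.014) for c in [(52,33),(234,28),(234,152),(52,154)]]
print('pad',r(P,4),[np.linalg.norm(P[i]-P[i-3]) for i in range(4)],sum(P)/4)
print('stamp top',onz(p,*f1(393,264),.093),'foot',onz(p,*f1(415,276),.034))
print('stamp scene top',onz(s,320+207/4,205+196/4,.088),'foot',onz(s,320+198/4,205+266/4,.034))
print('orange',onz(p,219,264,.04))
```

```text
step [[0.6016 0.1458 0.018 ]
 [0.4526 0.121  0.018 ]] len 0.15102955893581768 mid [0.5270861 0.1333582 0.018    ]
arch [[0.5832 0.3225 0.172 ]
 [0.5931 0.269  0.172 ]
 [0.4235 0.2379 0.172 ]
 [0.4123 0.2935 0.172 ]] [np.float64(0.054346747706161505), np.float64(0.17242202499609807), np.float64(0.0566541885012823), np.float64(0.17331715636397776)] [0.50299776 0.28071785 0.172     ]
lane yaw from step 99.44857462048452
lane yaw arch 100.00408876144724
case [[ 0.5142 -0.1179  0.07  ]
 [ 0.5048 -0.2666  0.07  ]
 [ 0.4061 -0.2605  0.07  ]
 [ 0.4134 -0.1127  0.07  ]] [np.float64(0.1489737544399718), np.float64(0.09883646090901296), np.float64(0.14796088266932617), np.float64(0.1010202791304666)] [ 0.45962299 -0.1894086   0.07      ]
yaw 86.77482016593608
bar [ 0.46355016 -0.1363721   0.106     ] ends [ 0.50089805 -0.13823472  0.106     ] [ 0.42544195 -0.13397225  0.106     ] rib [ 0.45641104 -0.23790154  0.099     ]
pad [[ 0.7102 -0.0776  0.014 ]
 [ 0.7121 -0.1848  0.014 ]
 [ 0.6379 -0.183   0.014 ]
 [ 0.6379 -0.0766  0.014 ]] [np.float64(0.10719080845547636), np.float64(0.07426112225911889), np.float64(0.10640058515011075), np.float64(0.07237964034851074)] [ 0.67453322 -0.13047576  0.014     ]
stamp top [0.50334953 0.17652329 0.093     ] foot [0.50321043 0.17680863 0.034     ]
stamp scene top [0.50164178 0.17796627 0.088     ] foot [0.50543969 0.18124765 0.034     ]
orange [0.41579514 0.0584043  0.04      ]
```

Call:
{"fn": "move_arm", "kwargs": {
  "commands": [
    {"claw":0.2,"travel":[0,0,0],"turn":6.9},
    {"claw":0.2,"travel":[0,0,0],"turn":6.9}
  ]
}}

```text
time: 0.27
ee_pos: [0.2191, -0.5045, 0.4042]
tcp_rot: [-180.0, 0.0, 9.4]
wrist_force: [0.6, 0.3, -1.1]
opening: 0.064
```

Run:
```python
from h import *
print(plan([.503,.177,.25]),status.get_obs()['opening'])
```

```text
(array([ 3.91232196e+01, -6.25918526e+01, -3.61002046e-03]), array([ 0.21909117, -0.50434587,  0.24952971]), array([-1.79952164e+02,  1.29437204e-02,  9.38666168e+00])) 0.06397449508425723
```

Call:
{"fn": "move_arm", "kwargs": {
  "commands": [
    {"claw":0.2,"travel":[1.95,-3.12,0],"turn":0},
    {"claw":0.2,"travel":[1.95,-3.12,0],"turn":0},
    {"claw":0.2,"travel":[1.95,-3.12,0],"turn":0},
    {"claw":0.2,"travel":[1.95,-3.12,0],"turn":0},
    {"claw":0.2,"travel":[1.95,-3.12,0],"turn":0}
  ]
}}

```text
time: 0.68
ee_pos: [0.2891, -0.3327, 0.4043]
tcp_rot: [-180.0, 0.0, 9.6]
wrist_force: [0.7, -0.2, 0.5]
opening: 0.0513
```

Call:
{"fn": "move_arm", "kwargs": {
  "commands": [
    {"claw":0.2,"travel":[1.95,-3.12,0],"turn":0},
    {"claw":0.2,"travel":[1.95,-3.12,0],"turn":0},
    {"claw":0.2,"travel":[1.95,-3.12,0],"turn":0},
    {"claw":0.2,"travel":[1.95,-3.12,0],"turn":0},
    {"claw":0.2,"travel":[1.95,-3.12,0],"turn":0}
  ]
}}

```text
time: 1.1
ee_pos: [0.359, -0.1624, 0.4046]
tcp_rot: [180.0, -0.0, 9.7]
wrist_force: [0.5, -0.2, -0.1]
opening: 0.051
```

Call:
{"fn": "move_arm", "kwargs": {
  "commands": [
    {"claw":0.2,"travel":[1.95,-3.12,0],"turn":0},
    {"claw":0.2,"travel":[1.95,-3.12,0],"turn":0},
    {"claw":0.2,"travel":[1.95,-3.12,0],"turn":0},
    {"claw":0.2,"travel":[1.95,-3.12,0],"turn":0},
    {"claw":0.2,"travel":[1.95,-3.12,0],"turn":0}
  ]
}}

```text
time: 1.52
ee_pos: [0.4289, 0.008, 0.4046]
tcp_rot: [180.0, -0.0, 9.7]
wrist_force: [0.8, 0.2, 0.4]
opening: 0.0514
```

Call:
{"fn": "move_arm", "kwargs": {
  "commands": [
    {"claw":0.2,"travel":[1.95,-3.12,0],"turn":0},
    {"claw":0.2,"travel":[1.95,-3.12,0],"turn":0},
    {"claw":0.2,"travel":[1.95,-3.12,0],"turn":0},
    {"claw":0.2,"travel":[1.95,-3.12,0],"turn":0},
    {"claw":0.2,"travel":[0,0,0],"turn":0}
  ]
}}

```text
time: 1.93
ee_pos: [0.493, 0.1106, 0.4035]
tcp_rot: [-178.6, 0.1, 12.4]
wrist_force: [0.5, -0.9, 0.1]
opening: 0.0509
```

Run:
```python
from h import *
print(plan([.503,.177,.073]),status.get_obs()['opening'])
cv2.imwrite('pics/w1.png',viewer.camera('wrist'))
cv2.imwrite('pics/s1.png',viewer.camera('scene'))
```

```text
(array([ 2.44607672, -5.45883466, 17.72087944]), array([0.4919886 , 0.11425469, 0.24884922]), array([-1.78593446e+02,  7.95142339e-02,  1.23889036e+01])) 0.0509407288827419
```

View pics/w1.png

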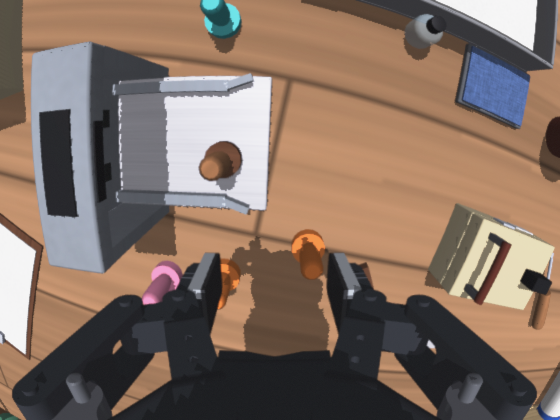

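View pics/s1.png

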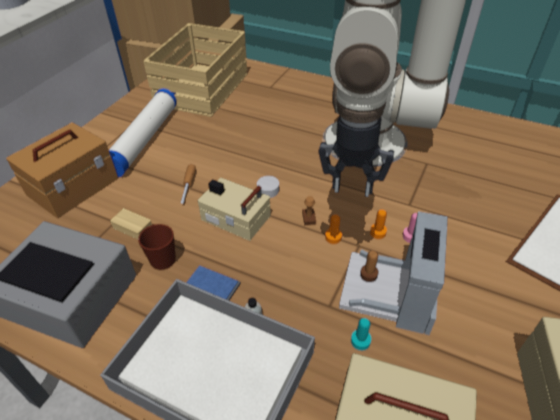

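Call:
{"fn": "move_arm", "kwargs": {
  "commands": [
    {"claw":0.2,"travel":[0,0,0],"turn":0},
    {"claw":0.2,"travel":[0,0,0],"turn":0}
  ]
}}

```text
time: 2.2
ee_pos: [0.4906, 0.1073, 0.4052]
tcp_rot: [-178.7, 0.0, 12.1]
wrist_force: [0.2, -0.3, -0.2]
opening: 0.0509
```

Run:
```python
from h import *
print(plan([.503,.177,.25]),status.get_obs()['q'])
```

```text
(array([ 2.67611552, -6.19138288,  0.19306368]), array([0.48982015, 0.11082409, 0.25050015]), array([-1.78671073e+02,  1.27235873e-02,  1.21021388e+01])) [ 12.04415633  -1.55918644   3.43022034  95.00347546   1.32891318
 179.9420019 ]
```

Joint 6 hit its 180° limit, so I'll take the equivalent grasp half a turn round.

Call:
{"fn": "move_arm", "kwargs": {
  "commands": [
    {"claw":0.2,"travel":[0,0,0],"turn":-7.1},
    {"claw":0.2,"travel":[0,0,0],"turn":-7.1},
    {"claw":0.2,"travel":[0,0,0],"turn":-7.1},
    {"claw":0.2,"travel":[0,0,0],"turn":-7.1},
    {"claw":0.2,"travel":[0,0,0],"turn":-7.1}
  ]
}}

```text
time: 2.62
ee_pos: [0.4905, 0.1071, 0.4055]
tcp_rot: [-178.9, -0.8, 47.9]
wrist_force: [-0.2, -0.3, -0.7]
opening: 0.0513
```

Call:
{"fn": "move_arm", "kwargs": {
  "commands": [
    {"claw":0.2,"travel":[0,0,0],"turn":-7.1},
    {"claw":0.2,"travel":[0,0,0],"turn":-7.1},
    {"claw":0.2,"travel":[0,0,0],"turn":-7.1},
    {"claw":0.2,"travel":[0,0,0],"turn":-7.1},
    {"claw":0.2,"travel":[0,0,0],"turn":-7.1}
  ]
}}

```text
time: 3.03
ee_pos: [0.4906, 0.1071, 0.4055]
tcp_rot: [-179.6, -1.3, 83.4]
wrist_force: [-0.0, -0.5, -0.4]
opening: 0.0514
```

Call:
{"fn": "move_arm", "kwargs": {
  "commands": [
    {"claw":0.2,"travel":[0,0,0],"turn":-7.1},
    {"claw":0.2,"travel":[0,0,0],"turn":-7.1},
    {"claw":0.2,"travel":[0,0,0],"turn":-7.1},
    {"claw":0.2,"travel":[0,0,0],"turn":-7.1},
    {"claw":0.2,"travel":[0,0,0],"turn":-7.1}
  ]
}}

```text
time: 3.45
ee_pos: [0.4905, 0.1071, 0.4054]
tcp_rot: [179.6, -1.3, 118.9]
wrist_force: [-0.3, 0.4, -0.3]
opening: 0.0514
```

Call:
{"fn": "move_arm", "kwargs": {
  "commands": [
    {"claw":0.2,"travel":[0,0,0],"turn":-7.1},
    {"claw":0.2,"travel":[0,0,0],"turn":-7.1},
    {"claw":0.2,"travel":[0,0,0],"turn":-7.1},
    {"claw":0.2,"travel":[0,0,0],"turn":-7.1},
    {"claw":0.2,"travel":[0,0,0],"turn":-7.1}
  ]
}}

```text
time: 3.87
ee_pos: [0.4906, 0.1071, 0.4055]
tcp_rot: [178.9, -0.8, 154.4]
wrist_force: [0.7, 0.1, 0.4]
opening: 0.0513
```

Call:
{"fn": "move_arm", "kwargs": {
  "commands": [
    {"claw":0.2,"travel":[0,0,0],"turn":-7.1},
    {"claw":0.2,"travel":[0,0,0],"turn":-7.1},
    {"claw":0.2,"travel":[0,0,0],"turn":-7.1},
    {"claw":0.2,"travel":[0,0,0],"turn":-7.1},
    {"claw":0.2,"travel":[0,0,0],"turn":-7.1}
  ]
}}

```text
time: 4.28
ee_pos: [0.4906, 0.1071, 0.4054]
tcp_rot: [178.7, -0.0, -170.1]
wrist_force: [-0.5, 0.3, 0.9]
opening: 0.0509
```

Run:
```python
from h import *
print(plan([.503,.177,.25]),status.get_obs()['q'])
```

```text
(array([-2.43598079,  6.30336807,  0.22400973]), array([0.48988607, 0.11067447, 0.25078217]), array([ 1.78667150e+02, -2.08859587e-02, -1.70065867e+02])) [12.02387127 -1.58960902  3.43188889 94.9937592   1.33272494  2.09030405]
```

Call:
{"fn": "move_arm", "kwargs": {
  "commands": [
    {"claw":0.2,"travel":[-1.22,3.15,0.1],"turn":0},
    {"claw":0.2,"travel":[-1.22,3.15,0.1],"turn":0},
    {"claw":0.2,"travel":[0,0,0],"turn":0},
    {"claw":0.2,"travel":[0,0,0],"turn":0}
  ]
}}

```text
time: 4.62
ee_pos: [0.5043, 0.1746, 0.4044]
tcp_rot: [178.7, -0.1, -170.3]
wrist_force: [-0.8, -0.7, -0.6]
opening: 0.0516
```

Run:
```python
from h import *
print(plan([.503,.177,.073]),status.get_obs()['q'])
cv2.imwrite('pics/w2.png',viewer.camera('wrist'))
cv2.imwrite('pics/s2.png',cv2.resize(viewer.camera('scene')[150:330,270:460],None,fx=3,fy=3))
p=viewer.camera_params('wrist');print(p)
```

```text
(array([ 0.03934069, -0.50980145, 17.66576158]), array([0.50347383, 0.1780977 , 0.24972755]), array([ 1.78671850e+02, -8.39326284e-02, -1.70283345e+02])) [18.82009761  2.63691383  7.57235679 94.80814428  1.32469809  9.10588706]
{'camera_matrix': array([[325.1922621 ,   0.        , 273.95748193],
       [  0.        , 325.1922621 , 208.63182827],
       [  0.        ,   0.        ,   1.        ]]), 'xyz': array([0.43355782, 0.16186867, 0.37373006]), 'rotation': array([-16.41330288,  -1.30691725,  99.7367553 ])}
```

View pics/w2.png

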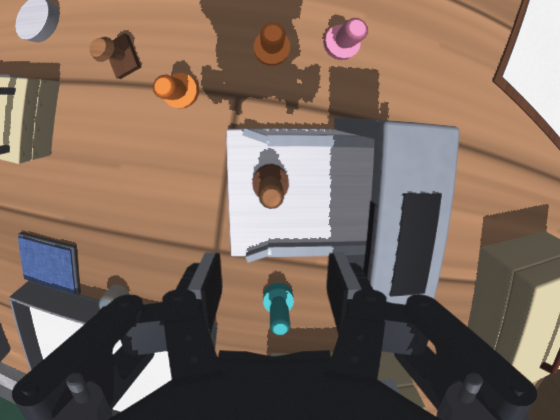

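View pics/s2.png

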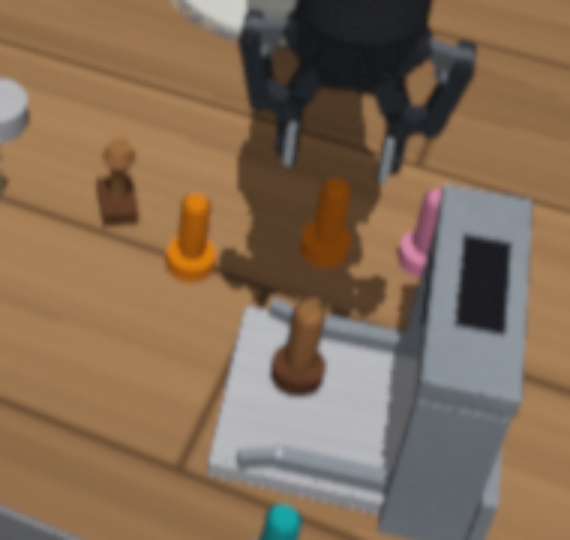

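The wrist view shows the stamp at (270,185), between the rails. I'll cross-check its position with a fisheye ray.

```bash
cat >> h.py <<'E'
def wz(p,u,v,z):
    K=np.array(p['camera_matrix']);R=p['rotation'];o=np.array(p['xyz'])
    x=(u-K[0,2])/K[0,0];y=(v-K[1,2])/K[1,1];t=np.hypot(x,y)
    d=R@np.array([np.sin(t)*x/t,-np.sin(t)*y/t,-np.cos(t)]);return o+d*(z-o[2])/d[2]
E
python3 - <<'E'
from h import *
im=cv2.imread('pics/w2.png');cv2.imwrite('pics/c4.png',cv2.resize(im[110:280,215:345],None,fx=4,fy=3.4,interpolation=2))
p=cp('wrist')
print('top',wz(p,271,199,.088),'foot',wz(p,270,180,.034))
print('step cnr',wz(p,229,131,.018),wz(p,232,257,.018))
E
```

```text
top [0.50687853 0.17833743 0.088     ] foot [0.50028067 0.17690727 0.034     ]
step cnr [0.45663395 0.12440669 0.018     ] [0.603615   0.14795517 0.018     ]
```

View pics/c4.png

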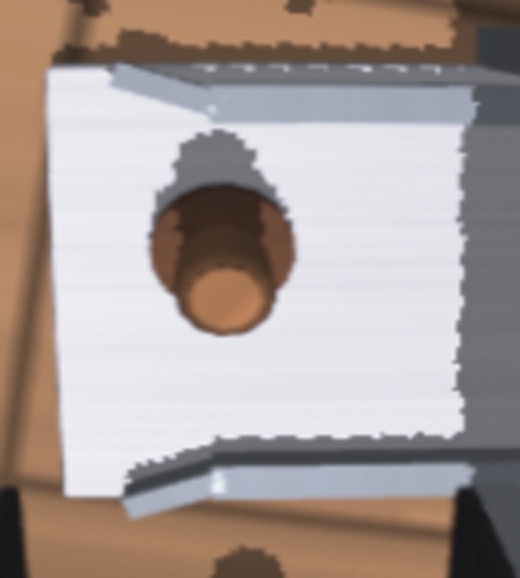

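Call:
{"fn": "move_arm", "kwargs": {
  "commands": [
    {"claw":0.2,"travel":[0,-0.4,3.5],"turn":0},
    {"claw":0.2,"travel":[0,0,3.5],"turn":0},
    {"claw":0.2,"travel":[0,0,3.5],"turn":0},
    {"claw":0.2,"travel":[0,0,3.0],"turn":0},
    {"claw":0.2,"travel":[0,0,2.4],"turn":0}
  ]
}}

```text
time: 5.13
ee_pos: [0.5036, 0.1724, 0.2432]
tcp_rot: [178.7, -0.1, -170.4]
wrist_force: [-0.7, 0.2, 0.4]
opening: 0.0514
```

Call:
{"fn": "move_arm", "kwargs": {
  "commands": [
    {"claw":0.2,"travel":[0,0,2.0],"turn":0},
    {"claw":0.2,"travel":[0,0,0],"turn":0},
    {"claw":0.2,"travel":[0,0,0],"turn":0}
  ]
}}

```text
time: 5.38
ee_pos: [0.504, 0.1733, 0.2254]
tcp_rot: [178.7, -0.1, -170.4]
wrist_force: [0.6, 0.3, 1.4]
opening: 0.0513
```

Run:
```python
from h import *
print(plan([.503,.1775,.070]))
cv2.imwrite('pics/w3.png',viewer.camera('wrist'))
cv2.imwrite('pics/s3.png',cv2.resize(viewer.camera('scene')[150:330,270:460],None,fx=3,fy=3))
```

```text
(array([-0.01418549,  0.07182659,  0.0782498 ]), array([0.50298454, 0.17675088, 0.0707661 ]), array([ 1.78680713e+02, -1.41405944e-01, -1.70416052e+02]))
```

View pics/w3.png

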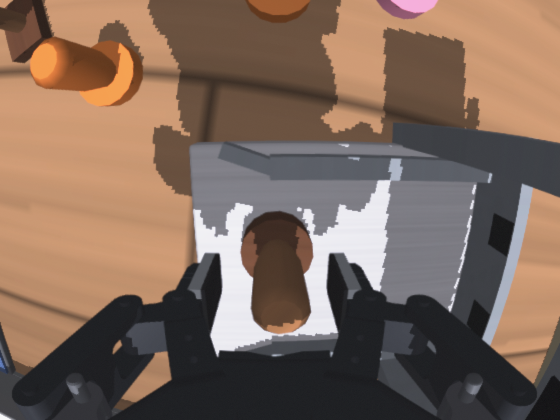

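View pics/s3.png

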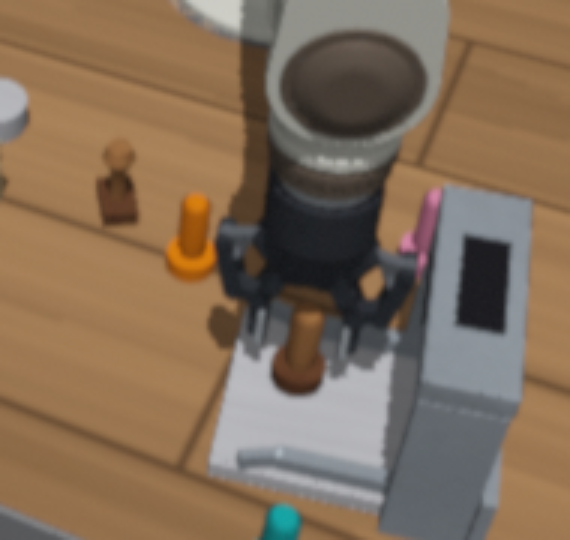

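The handle at (280,300) stands between the two pads, so I'll close and lift.

Call:
{"fn": "move_arm", "kwargs": {
  "commands": [
    {"claw":-1,"travel":[0,0,0],"turn":0},
    {"claw":-1,"travel":[0,0,0],"turn":0},
    {"claw":-1,"travel":[0,0,0],"turn":0},
    {"claw":-1,"travel":[0,0,0],"turn":0},
    {"claw":-1,"travel":[0,0,0],"turn":0}
  ],
  "squeeze": 30
}}

```text
time: 5.9
ee_pos: [0.5047, 0.1745, 0.2268]
tcp_rot: [178.7, 0.1, -170.3]
wrist_force: [-0.7, -0.8, 6.6]
opening: 0.0235
```

Call:
{"fn": "move_arm", "kwargs": {
  "commands": [
    {"claw":-1,"travel":[0,0,0],"turn":0},
    {"claw":-1,"travel":[0,0,-2],"turn":0},
    {"claw":-1,"travel":[0,0,-3],"turn":0},
    {"claw":-1,"travel":[0,0,-4],"turn":0},
    {"claw":-1,"travel":[0,0,-1],"turn":0}
  ]
}}

```text
time: 6.32
ee_pos: [0.5052, 0.1722, 0.3314]
tcp_rot: [178.6, 0.3, -170.3]
wrist_force: [0.2, 0.2, 0.1]
opening: 0.0232
```

Run:
```python
from h import *
print(plan([.6745,-.1305,.17]),status.get_obs()['opening'])
cv2.imwrite('pics/s4.png',cv2.resize(viewer.camera('scene')[130:330,230:460],None,fx=3,fy=3))
```

```text
(array([-11.52287142, -33.06257582,  -0.07131608]), array([0.50538795, 0.17600858, 0.17672019]), array([ 178.605074  ,    0.30599516, -170.33732444])) 0.023154741686784823
```

View pics/s4.png

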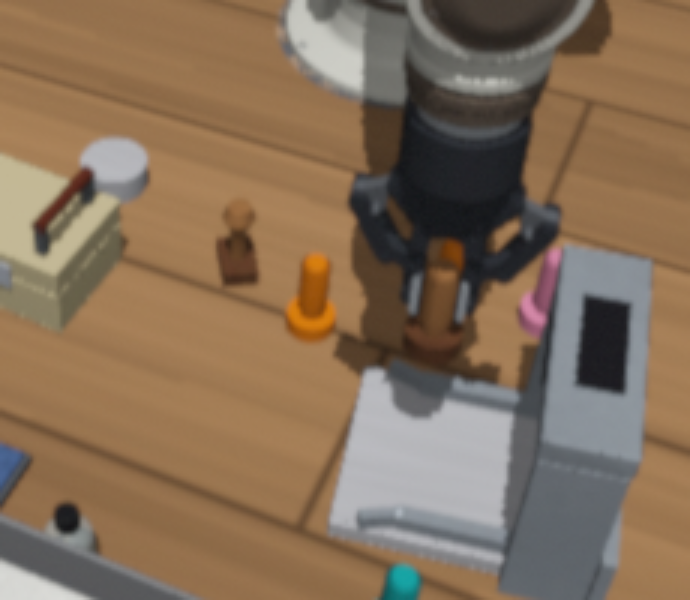

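Call:
{"fn": "move_arm", "kwargs": {
  "commands": [
    {"claw":-1,"travel":[-1.15,-3.3,0],"turn":0},
    {"claw":-1,"travel":[-1.15,-3.3,0],"turn":0},
    {"claw":-1,"travel":[-1.15,-3.3,0],"turn":0},
    {"claw":-1,"travel":[-1.15,-3.3,0],"turn":0},
    {"claw":-1,"travel":[-1.15,-3.3,0],"turn":0}
  ]
}}

```text
time: 6.78
ee_pos: [0.5897, 0.0176, 0.3206]
tcp_rot: [178.7, -0.1, -170.3]
wrist_force: [-0.2, 0.2, -0.7]
opening: 0.0233
```

Call:
{"fn": "move_arm", "kwargs": {
  "commands": [
    {"claw":-1,"travel":[-1.15,-3.3,0],"turn":0},
    {"claw":-1,"travel":[-1.15,-3.3,0],"turn":0},
    {"claw":-1,"travel":[-1.15,-3.3,0],"turn":0},
    {"claw":-1,"travel":[-1.15,-3.3,0],"turn":0},
    {"claw":-1,"travel":[-1.15,-3.3,0],"turn":0}
  ]
}}

```text
time: 7.2
ee_pos: [0.6741, -0.1355, 0.3165]
tcp_rot: [178.6, -0.1, -170.3]
wrist_force: [1.5, -0.4, -0.5]
opening: 0.0233
```

Call:
{"fn": "move_arm", "kwargs": {
  "commands": [
    {"claw":-1,"travel":[0,0,0],"turn":0},
    {"claw":-1,"travel":[0,0,0],"turn":0}
  ]
}}

```text
time: 7.37
ee_pos: [0.674, -0.1356, 0.3153]
tcp_rot: [178.6, -0.2, -170.5]
wrist_force: [-0.0, 0.1, -1.2]
opening: 0.0233
```

Run:
```python
from h import *
print(plan([.6745,-.1305,.067]),status.get_obs()['opening'])
cv2.imwrite('pics/s5.png',cv2.resize(viewer.camera('scene')[180:340,130:330],None,fx=4,fy=3.7))
cv2.imwrite('pics/t5.png',cv2.resize(viewer.camera('top')[100:240,240:380],None,fx=4,fy=4))
```

```text
(array([-0.22721327, -0.11128612,  9.36288689]), array([ 0.6727911 , -0.13196889,  0.16063593]), array([ 178.60554421,   -0.21037356, -170.47845632])) 0.023295402176265013
```

View pics/s5.png

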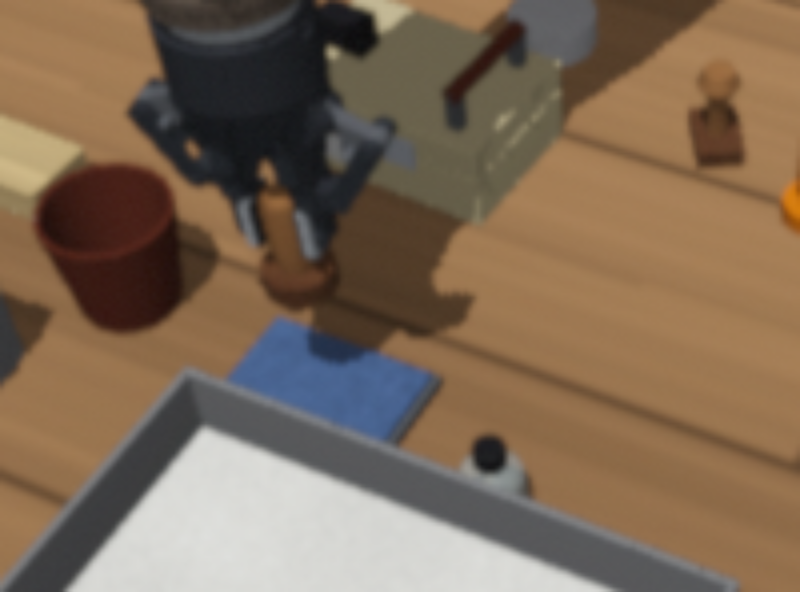

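View pics/t5.png

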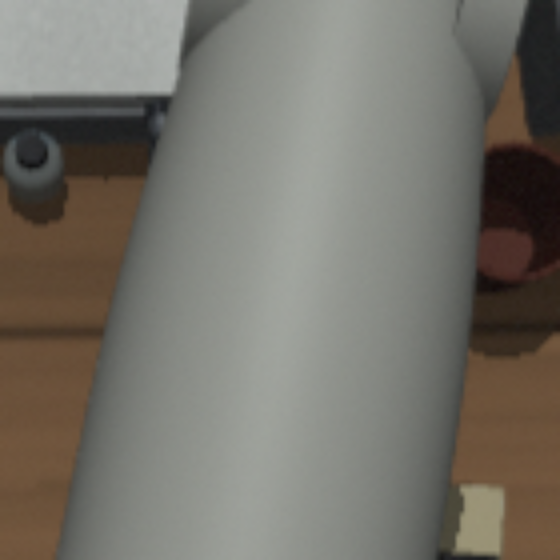

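Call:
{"fn": "move_arm", "kwargs": {
  "commands": [
    {"claw":-1,"travel":[-0.1,-0.1,2.5],"turn":0},
    {"claw":-1,"travel":[0,0,2.5],"turn":0},
    {"claw":-1,"travel":[0,0,2],"turn":0},
    {"claw":-1,"travel":[0,0,1],"turn":0},
    {"claw":-1,"travel":[0,0,0],"turn":0}
  ]
}}

```text
time: 7.88
ee_pos: [0.6734, -0.1315, 0.2352]
tcp_rot: [178.6, -0.3, -170.3]
wrist_force: [-0.3, -0.5, -1.1]
opening: 0.0234
```

Run:
```python
from h import *
print(plan([.6735,-.1305,.067]))
cv2.imwrite('pics/s6.png',cv2.resize(viewer.camera('scene')[180:340,130:330],None,fx=4,fy=3.7))
cv2.imwrite('pics/w6.png',viewer.camera('wrist'))
```

```text
(array([-0.10928145, -0.32217153,  1.34379521]), array([ 0.67199761, -0.12782824,  0.08051876]), array([ 178.57904755,   -0.27256751, -170.25572815]))
```

View pics/s6.png

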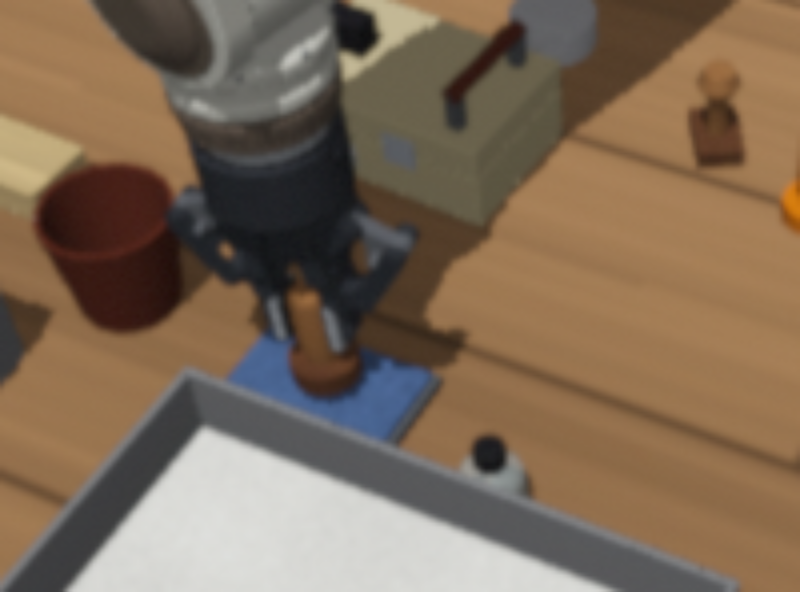

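View pics/w6.png

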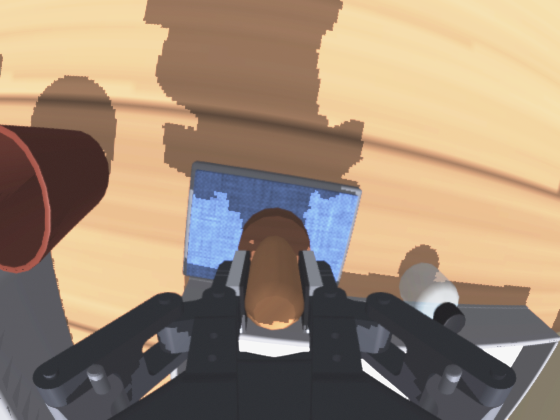

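Run:
```python
from h import *
p=cp('wrist')
a,b=wz(p,193,163,.014),wz(p,360,188,.014);print(a,b,np.linalg.norm(a-b))
n=np.array([-(b-a)[1],(b-a)[0]]);n/=np.linalg.norm(n);n*=np.sign(n[0]);print('centre',(a+b)[:2]/2+n*.04)
print('far-left',wz(p,184,277,.014))
```

```text
[ 0.6387249  -0.18326738  0.014     ] [ 0.63698626 -0.07861846  0.014     ] 0.10466335758338109
centre [ 0.67785006 -0.13027845]
far-left [ 0.71756803 -0.18231669  0.014     ]
```

Call:
{"fn": "move_arm", "kwargs": {
  "commands": [
    {"claw":-1,"travel":[-0.3,-0.3,0.5],"turn":0},
    {"claw":-1,"travel":[0,0,0.4],"turn":0},
    {"claw":-1,"travel":[0,0,0.3],"turn":0},
    {"claw":-1,"travel":[0,0,0],"turn":0},
    {"claw":-1,"travel":[0,0,0],"turn":0}
  ]
}}

```text
time: 8.4
ee_pos: [0.6776, -0.1351, 0.2253]
tcp_rot: [178.7, -0.1, -170.3]
wrist_force: [-0.6, 0.5, -0.5]
opening: 0.0233
```

Run:
```python
from h import *
print(plan([.6755,-.1305,.067]),status.get_obs()['wrist_force'])
```

```text
(array([0.10946464, 0.11777143, 0.36577729]), array([ 0.67679667, -0.1315609 ,  0.07062735]), array([ 1.78653470e+02, -9.04742979e-02, -1.70345123e+02])) [-0.56321233  0.4784124  -0.48440672]
```

Call:
{"fn": "move_arm", "kwargs": {
  "commands": [
    {"claw":-1,"travel":[0.1,0.1,0.15],"turn":0},
    {"claw":-1,"travel":[0,0,0.1],"turn":0},
    {"claw":-1,"travel":[0,0,0.1],"turn":0},
    {"claw":-1,"travel":[0,0,0],"turn":0},
    {"claw":-1,"travel":[0,0,0],"turn":0}
  ]
}}

```text
time: 8.82
ee_pos: [0.6765, -0.1341, 0.2229]
tcp_rot: [178.7, -0.0, -170.3]
wrist_force: [-2.0, 1.2, 6.3]
opening: 0.0235
```

Run:
```python
from h import *
print(plan([.6755,-.1305,.067]),status.get_obs()['wrist_force'])
cv2.imwrite('pics/s7.png',cv2.resize(viewer.camera('scene')[240:310,180:260],None,fx=7,fy=7))
```

```text
(array([0.02812326, 0.00518735, 0.12332265]), array([ 0.67579128, -0.13053206,  0.06823157]), array([ 1.78669759e+02, -2.49980007e-02, -1.70338369e+02])) [-1.97867836  1.24458164  6.2706624 ]
```

View pics/s7.png

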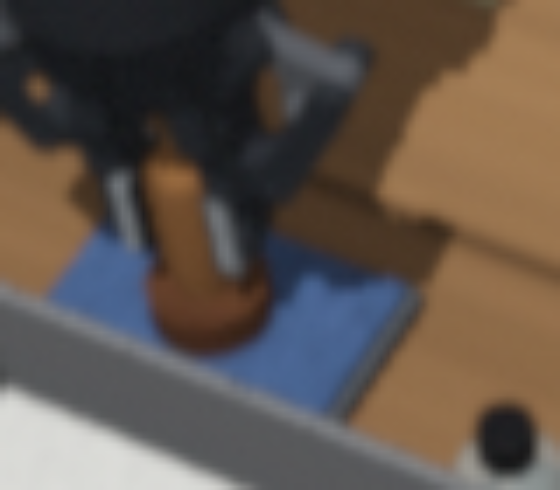

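The 6 N reading shows contact with the pad. I'll open and retreat upward.

Call:
{"fn": "move_arm", "kwargs": {
  "commands": [
    {"claw":-0.1,"travel":[0,0,0],"turn":0},
    {"claw":0.2,"travel":[0,0,0],"turn":0},
    {"claw":0.2,"travel":[0,0,0],"turn":0},
    {"claw":0.2,"travel":[0,0,0],"turn":0},
    {"claw":0.2,"travel":[0,0,0],"turn":0}
  ]
}}

```text
time: 9.28
ee_pos: [0.6765, -0.1342, 0.2218]
tcp_rot: [178.7, -0.1, -170.3]
wrist_force: [-0.5, -1.0, 0.1]
opening: 0.0514
```

Call:
{"fn": "move_arm", "kwargs": {
  "commands": [
    {"claw":0.2,"travel":[0,0,-2],"turn":0},
    {"claw":0.2,"travel":[0,0,-3],"turn":0},
    {"claw":0.2,"travel":[0,0,-4],"turn":0},
    {"claw":0.2,"travel":[0,0,-4],"turn":0},
    {"claw":0.2,"travel":[0,0,-1],"turn":0}
  ]
}}

```text
time: 9.7
ee_pos: [0.6771, -0.1374, 0.3694]
tcp_rot: [178.8, 0.4, -170.3]
wrist_force: [0.0, 0.6, 1.6]
opening: 0.0509
```

Run:
```python
from h import *
print(plan([.4636,-.1364,.2]),status.get_obs()['opening'])
cv2.imwrite('pics/s8.png',cv2.resize(viewer.camera('scene')[180:340,130:330],None,fx=4,fy=3.7))
```

```text
(array([21.13476782,  3.34063653,  1.40257804]), array([ 0.67751391, -0.1341653 ,  0.21471028]), array([ 178.83784322,    0.37010825, -170.34217732])) 0.05091201723615761
```

View pics/s8.png

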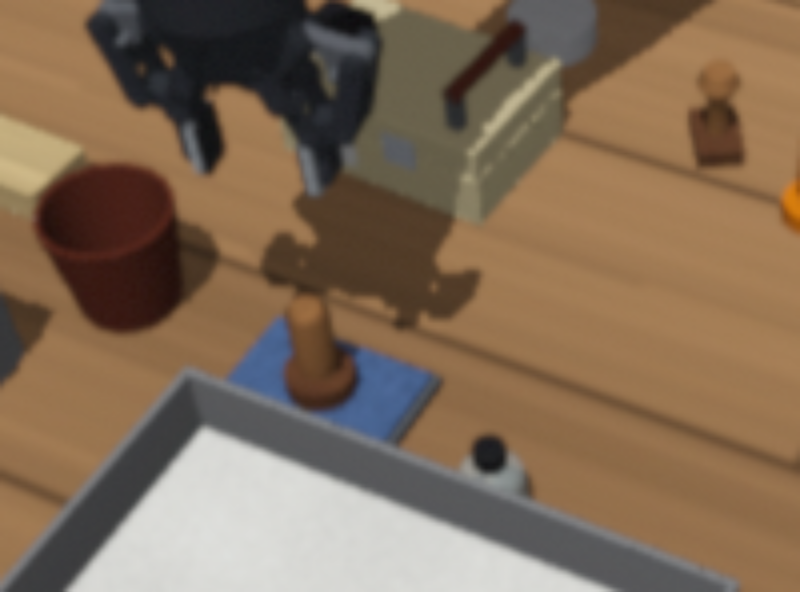

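The stamp stands upright on the pad at about (320,350) and is released. Now the bar.

Call:
{"fn": "move_arm", "kwargs": {
  "commands": [
    {"claw":0.2,"travel":[3.5,0.5,0],"turn":0},
    {"claw":0.2,"travel":[3.5,0.5,0],"turn":0},
    {"claw":0.2,"travel":[3.5,0.5,0],"turn":0},
    {"claw":0.2,"travel":[3.5,0.5,0],"turn":0},
    {"claw":0.2,"travel":[3.5,0.5,0],"turn":0}
  ]
}}

```text
time: 10.17
ee_pos: [0.4988, -0.142, 0.3619]
tcp_rot: [178.6, -0.1, -170.3]
wrist_force: [-0.7, -0.7, 0.6]
opening: 0.0512
```

Call:
{"fn": "move_arm", "kwargs": {
  "commands": [
    {"claw":0.2,"travel":[3.5,0.5,0],"turn":0},
    {"claw":0.2,"travel":[0,0,0],"turn":6.4},
    {"claw":0.2,"travel":[0,0,0],"turn":6.4},
    {"claw":0.2,"travel":[0,0,0],"turn":0},
    {"claw":0.2,"travel":[0,0,0],"turn":0}
  ]
}}

```text
time: 10.58
ee_pos: [0.4651, -0.143, 0.3627]
tcp_rot: [178.7, -0.4, 177.1]
wrist_force: [-0.1, 0.3, 0.0]
opening: 0.0511
```

Run:
```python
from h import *
print(plan([.4630,-.1364,.1]),status.get_obs()['q'])
cv2.imwrite('pics/w9.png',viewer.camera('wrist'))
```

```text
(array([ 0.08277964,  0.05890905, 10.81134493]), array([ 0.46435167, -0.13949441,  0.20806548]), array([178.71105085,  -0.36105996, 177.05595876])) [-17.35689552  -3.94839628  -3.5750198   91.04393614   1.15850905
 -14.41557242]
```

View pics/w9.png

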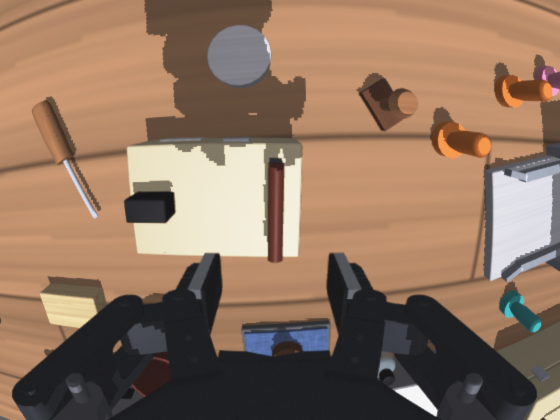

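Run:
```python
from h import *
p=cp('wrist')
a=wz(p,276,162,.106);b=wz(p,274,260,.106);print(a,b,np.linalg.norm(a-b),(a+b)/2)
print('rib',wz(p,156,204,.099))
C=[wz(p,u,v,.07) for u,v in [(128,144),(301,140),(299,255),(138,257)]];print(np.round(C,4))
```

```text
[ 0.42534948 -0.13393245  0.106     ] [ 0.50004505 -0.13900049  0.106     ] 0.0748672950732321 [ 0.46269726 -0.13646647  0.106     ]
rib [ 0.45245714 -0.22757104  0.099     ]
[[ 0.4056 -0.2579  0.07  ]
 [ 0.4134 -0.1122  0.07  ]
 [ 0.5135 -0.1167  0.07  ]
 [ 0.5094 -0.2656  0.07  ]]
```

The wrist and top cameras agree on the bar centre, (0.463,-0.136). I'll descend onto it.

Call:
{"fn": "move_arm", "kwargs": {
  "commands": [
    {"claw":0.2,"travel":[0.1,0.1,3],"turn":0},
    {"claw":0.2,"travel":[0,0,3],"turn":0},
    {"claw":0.2,"travel":[0,0,2.5],"turn":0},
    {"claw":0.2,"travel":[0,0,1.5],"turn":0},
    {"claw":0.2,"travel":[0,0,0.6],"turn":0}
  ]
}}

```text
time: 11.05
ee_pos: [0.4633, -0.1392, 0.2539]
tcp_rot: [178.6, -0.6, 177.1]
wrist_force: [0.0, 0.5, -0.9]
opening: 0.0515
```

Call:
{"fn": "move_arm", "kwargs": {
  "commands": [
    {"claw":0.2,"travel":[0,0,0],"turn":0},
    {"claw":0.2,"travel":[0,0,0],"turn":0}
  ]
}}

```text
time: 11.22
ee_pos: [0.464, -0.1396, 0.2575]
tcp_rot: [178.7, -0.4, 176.9]
wrist_force: [0.7, 0.8, -0.2]
opening: 0.0511
```

Run:
```python
from h import *
print(plan([.4627,-.1364,.1]),status.get_obs()['wrist_force'])
cv2.imwrite('pics/w10.png',viewer.camera('wrist'))
```

```text
(array([ 0.05161518, -0.04516957,  0.28314205]), array([ 0.46325368, -0.13604098,  0.10283759]), array([178.71288905,  -0.35586792, 176.94879369])) [ 0.66883254  0.83427489 -0.17089451]
```

View pics/w10.png

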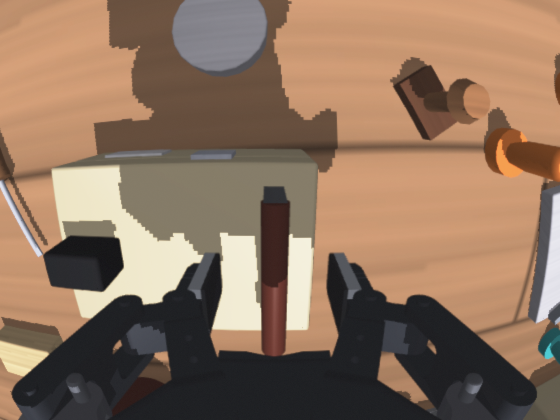

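Call:
{"fn": "move_arm", "kwargs": {
  "commands": [
    {"claw":-1,"travel":[0,0,0.2],"turn":0},
    {"claw":-1,"travel":[0,0,0],"turn":0},
    {"claw":-1,"travel":[0,0,0],"turn":0},
    {"claw":-1,"travel":[0,0,0],"turn":0},
    {"claw":-1,"travel":[0,0,0],"turn":0}
  ],
  "squeeze": 50
}}

```text
time: 11.68
ee_pos: [0.4638, -0.1395, 0.2556]
tcp_rot: [178.7, -0.3, 176.9]
wrist_force: [-0.7, 1.3, 4.6]
opening: 0.0097
```

Call:
{"fn": "move_arm", "kwargs": {
  "commands": [
    {"claw":-1,"travel":[0,0,0],"turn":0},
    {"claw":-1,"travel":[0,0,0],"turn":0}
  ]
}}

```text
time: 11.85
ee_pos: [0.4638, -0.1395, 0.2556]
tcp_rot: [178.7, -0.3, 176.9]
wrist_force: [-1.2, 0.9, 5.9]
opening: 0.0102
```

Call:
{"fn": "move_arm", "kwargs": {
  "commands": [
    {"claw":-1,"travel":[0,0,0],"turn":0},
    {"claw":-1,"travel":[0,0,-0.6],"turn":0},
    {"claw":-1,"travel":[0,-0.2,-0.7],"turn":0},
    {"claw":-1,"travel":[0,-0.2,-0.7],"turn":0},
    {"claw":-1,"travel":[0,-0.2,-0.5],"turn":0}
  ],
  "squeeze": 22
}}

```text
time: 12.27
ee_pos: [0.4634, -0.1462, 0.2803]
tcp_rot: [178.7, -0.4, 176.9]
wrist_force: [1.1, -0.5, -7.1]
opening: 0.0102
```

Call:
{"fn": "move_arm", "kwargs": {
  "commands": [
    {"claw":-1,"travel":[0,0,0],"turn":0},
    {"claw":-1,"travel":[0,0,0],"turn":0}
  ]
}}

```text
time: 12.43
ee_pos: [0.4635, -0.1463, 0.2799]
tcp_rot: [178.7, -0.4, 176.8]
wrist_force: [0.4, 0.4, -7.0]
opening: 0.0103
```

Run:
```python
from h import *
print(plan([.4627,-.1364,.125]),status.get_obs()['wrist_force'],status.get_obs()['opening'])
cv2.imwrite('pics/s11.png',cv2.resize(viewer.camera('scene')[130:290,150:350],None,fx=4,fy=3.7))
```

```text
(array([0.04318947, 0.63232095, 0.04362342]), array([ 0.46278437, -0.14274569,  0.12529141]), array([178.71281215,  -0.35331552, 176.84310719])) [ 0.39069354  0.38087906 -6.95570337] 0.01032111563938746
```

View pics/s11.png

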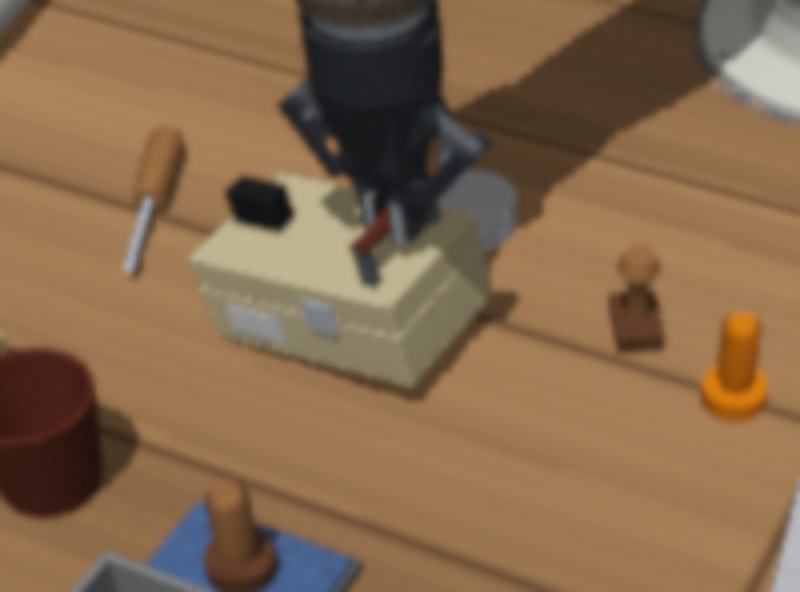

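Run:
```python
from h import *
s=cp('scene');bar=np.array([.4628,-.1427,.1253])
h=np.array([.056,.998,0]);r=np.array([.998,-.056,0])
for deg in (0,6,12):
    t=np.radians(deg);X=h*np.cos(t)+np.array([0,0,np.sin(t)]);Z=-h*np.sin(t)+np.array([0,0,np.cos(t)])
    for nm,dx in(('front',22),('tail',-128)):
        q=bar+X*dx/1e3-Z*.1+r*.05;u,v=proj(s,q);print(deg,nm,np.round(q,3),'crop',round((u-150)*4),round((v-130)*3.7))
```

```text
0 front [ 0.514 -0.124  0.025] crop 387 381
0 tail [ 0.506 -0.273  0.025] crop 187 304
6 front [ 0.515 -0.113  0.028] crop 402 384
6 tail [ 0.506 -0.262  0.012] crop 204 323
12 front [ 0.515 -0.103  0.032] crop 415 385
12 tail [ 0.507 -0.25   0.001] crop 222 341
```

The case is pitched about 12° with the tail down, and the front corner at (415,388) matches that prediction. Now I'll drag it towards the dock.

Call:
{"fn": "move_arm", "kwargs": {
  "commands": [
    {"claw":-1,"travel":[0,0,0],"turn":0},
    {"claw":-1,"travel":[-0.3,1.2,0.03],"turn":0},
    {"claw":-1,"travel":[-0.5,2.2,0.05],"turn":0},
    {"claw":-1,"travel":[-0.5,2.2,0.05],"turn":0},
    {"claw":-1,"travel":[-0.5,2.2,0.05],"turn":0}
  ],
  "squeeze": 40
}}

```text
time: 12.9
ee_pos: [0.4857, -0.0683, 0.2793]
tcp_rot: [178.7, -0.4, 176.8]
wrist_force: [0.6, -0.2, -6.4]
opening: 0.0104
```

Call:
{"fn": "move_arm", "kwargs": {
  "commands": [
    {"claw":-1,"travel":[-0.5,2.2,0.05],"turn":-2},
    {"claw":-1,"travel":[-0.4,1.5,0.03],"turn":-3},
    {"claw":-1,"travel":[-0.4,1.5,0.03],"turn":-4},
    {"claw":-1,"travel":[-0.4,1.2,0.03],"turn":-3.8},
    {"claw":-1,"travel":[0,0,0],"turn":0}
  ]
}}

```text
time: 13.32
ee_pos: [0.5028, -0.0032, 0.2794]
tcp_rot: [178.6, -0.0, -170.0]
wrist_force: [0.5, -0.5, -6.2]
opening: 0.0098
```

Run:
```python
from h import *
print(plan([.5314,.1079,.125]),status.get_obs()['wrist_force'],status.get_obs()['opening'])
cv2.imwrite('pics/s12.png',cv2.resize(viewer.camera('scene')[130:330,220:460],None,fx=3.3,fy=3))
```

```text
(array([-4.75378072, 10.06615241,  0.21070515]), array([5.02062446e-01, 4.93070830e-04, 1.24708976e-01]), array([ 1.78612087e+02, -4.90466086e-02, -1.70002729e+02])) [ 0.46746323 -0.54157711 -6.19696012] 0.00978851195039259
```

View pics/s12.png

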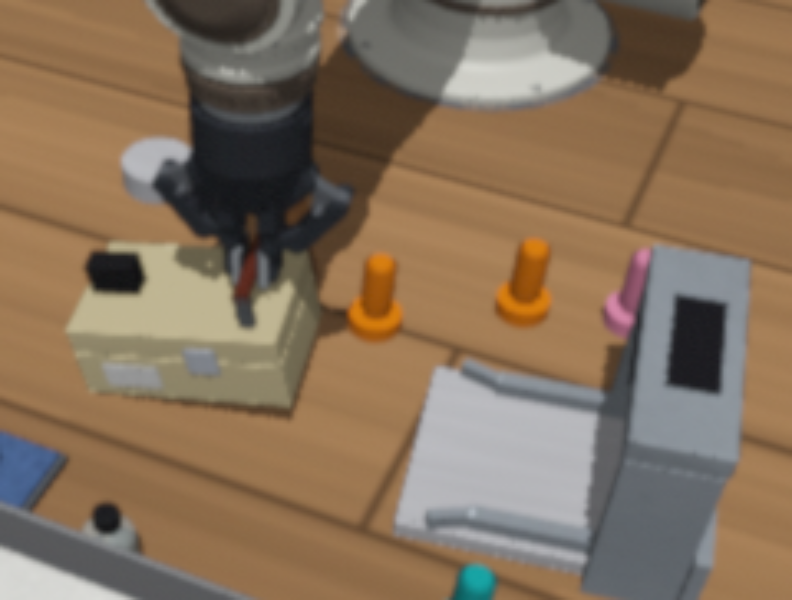

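Call:
{"fn": "move_arm", "kwargs": {
  "commands": [
    {"claw":-1,"travel":[-1.0,0.8,0.02],"turn":0},
    {"claw":-1,"travel":[-1.4,1.6,0.04],"turn":0},
    {"claw":-1,"travel":[-1.4,1.8,0.04],"turn":0},
    {"claw":-1,"travel":[-0.9,1.8,0.04],"turn":0},
    {"claw":-1,"travel":[0,0.8,0.02],"turn":0}
  ]
}}

```text
time: 13.78
ee_pos: [0.5385, 0.0713, 0.2792]
tcp_rot: [178.6, -0.0, -170.4]
wrist_force: [0.5, -0.9, -6.6]
opening: 0.0101
```

Call:
{"fn": "move_arm", "kwargs": {
  "commands": [
    {"claw":-1,"travel":[0,0,0],"turn":0},
    {"claw":-1,"travel":[0,0,0],"turn":0}
  ]
}}

```text
time: 13.95
ee_pos: [0.5373, 0.0698, 0.2794]
tcp_rot: [178.7, -0.1, -170.3]
wrist_force: [-0.4, -0.6, -5.0]
opening: 0.0101
```

Run:
```python
from h import *
print(plan([.5314,.1079,.125]),status.get_obs()['wrist_force'],status.get_obs()['opening'])
cv2.imwrite('pics/s13.png',cv2.resize(viewer.camera('scene')[130:330,220:460],None,fx=3.3,fy=3))
im=viewer.camera('top');cv2.imwrite('pics/t13.png',cv2.resize(im[150:300,80:330],None,fx=3.2,fy=3.2))
```

```text
(array([-0.08382634,  3.49142844,  0.05514904]), array([0.5364268 , 0.07333586, 0.12474431]), array([ 1.78673149e+02, -9.83927727e-02, -1.70349321e+02])) [-0.38288621 -0.55312031 -5.04710751] 0.010066184450895431
```

View pics/s13.png

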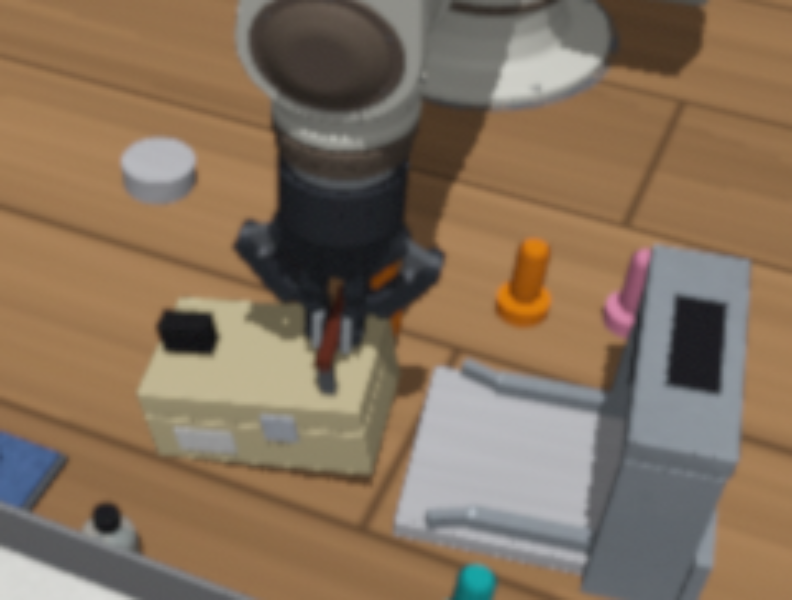

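View pics/t13.png

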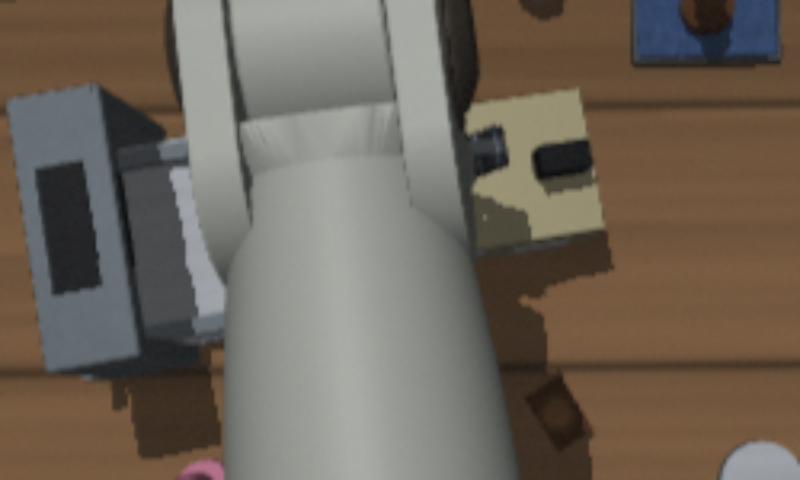

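The case follows and the tall stamp is undisturbed at (255,278). I'll check the case's yaw from its rear lid edge, corners (578,90) and (605,232).

Run:
```python
from h import *
p=cp('top');f=lambda u,v:(80+u/3.2-.4,150+v/3.2-.4)
z=.085 # rear lid height approx: .07*cos12
a=onz(p,*f(578,90),.069);b=onz(p,*f(605,232),.069);d=a-b
print(a,b,np.linalg.norm(d),'yaw',np.degrees(np.arctan2(d[1],d[0]))+90)
m=(a+b)/2;print('mid',m)
L=np.array([np.cos(np.radians(99.7)),np.sin(np.radians(99.7))]);N=np.array([-L[1],L[0]])
S=np.array([.527,.1335]);
for q in(a,b,m,[.5364,.0733]): print(np.dot(q[:2]-S,L),np.dot(q[:2]-S,N))
```

```text
[ 0.60507811 -0.03596145  0.069     ] [ 0.50567725 -0.05347552  0.069     ] 0.10093202512030482 yaw 99.99274340991651
mid [ 0.55537768 -0.04471849  0.069     ]
-0.1801940728587679 -0.04840940820793883
-0.18070976628153518 0.052521299483920536
-0.18045191957015153 0.00205594563799085
-0.06092314900706001 0.0008774480403779726
```

Call:
{"fn": "move_arm", "kwargs": {
  "commands": [
    {"claw":-1,"travel":[0,1.2,0.03],"turn":0},
    {"claw":-1,"travel":[0,1.4,0.03],"turn":0},
    {"claw":-1,"travel":[0,0.9,0.02],"turn":0},
    {"claw":-1,"travel":[0,0,0],"turn":0},
    {"claw":-1,"travel":[0,0,0],"turn":0}
  ],
  "squeeze": 25
}}

```text
time: 14.47
ee_pos: [0.5313, 0.1047, 0.2797]
tcp_rot: [178.7, -0.1, -170.3]
wrist_force: [-0.2, 1.3, -5.4]
opening: 0.0101
```

Call:
{"fn": "move_arm", "kwargs": {
  "commands": [
    {"claw":-1,"travel":[0,0.35,0.2],"turn":0},
    {"claw":-1,"travel":[0,0.35,0.2],"turn":0},
    {"claw":-1,"travel":[0,0.3,0.2],"turn":0},
    {"claw":-1,"travel":[0,0,0.2],"turn":0},
    {"claw":-1,"travel":[0,0,0.1],"turn":0}
  ],
  "squeeze": 22
}}

```text
time: 14.88
ee_pos: [0.5298, 0.1147, 0.2731]
tcp_rot: [178.6, 0.1, -170.3]
wrist_force: [-7.1, -0.9, 19.7]
opening: 0.0104
```

Run:
```python
from h import *
print(plan([.530,.1177,.116]),status.get_obs()['wrist_force'],status.get_obs()['opening'])
cv2.imwrite('pics/s14.png',cv2.resize(viewer.camera('scene')[130:330,220:460],None,fx=3.3,fy=3))
im=viewer.camera('top');cv2.imwrite('pics/t14.png',cv2.resize(im[150:300,80:330],None,fx=3.2,fy=3.2))
```

```text
(array([-0.0483279 , -0.07490595,  0.23914976]), array([0.52940405, 0.11830062, 0.11840791]), array([ 1.78642150e+02,  7.93034371e-02, -1.70331629e+02])) [-7.11707729 -0.86845778 19.70478665] 0.010408828588287922
```

View pics/s14.png

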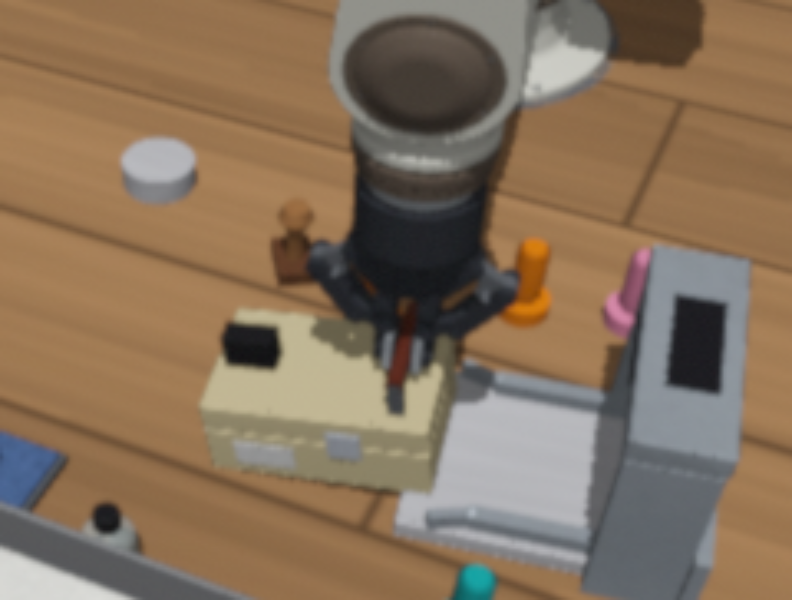

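View pics/t14.png

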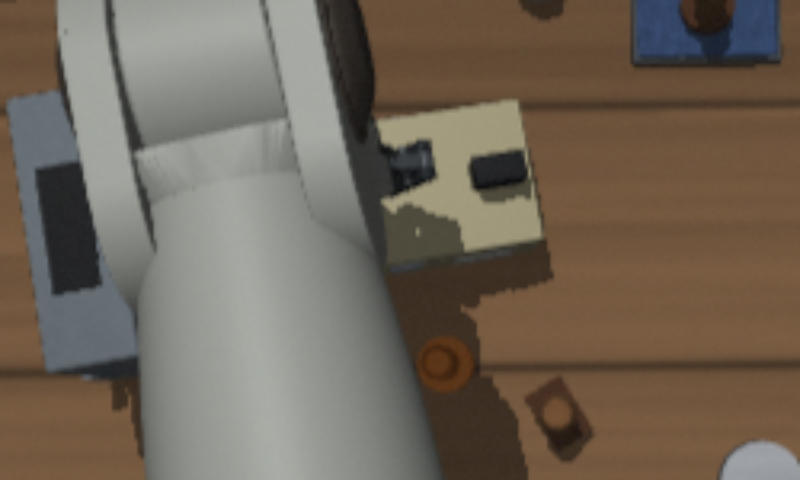

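Call:
{"fn": "move_arm", "kwargs": {
  "commands": [
    {"claw":-1,"travel":[0,0,-0.15],"turn":0},
    {"claw":-1,"travel":[0,0,0],"turn":0},
    {"claw":-0.5,"travel":[0,0,0],"turn":0},
    {"claw":0.1,"travel":[0,0,0],"turn":0},
    {"claw":0.2,"travel":[0,0,0],"turn":0}
  ]
}}

```text
time: 15.4
ee_pos: [0.5299, 0.1144, 0.2722]
tcp_rot: [178.7, -0.1, -170.3]
wrist_force: [-0.3, -0.7, 0.2]
opening: 0.0447
```

Call:
{"fn": "move_arm", "kwargs": {
  "commands": [
    {"claw":0.2,"travel":[0,0,0],"turn":0},
    {"claw":0.2,"travel":[0,0,0],"turn":0},
    {"claw":0.2,"travel":[0,0,-2],"turn":0},
    {"claw":0.2,"travel":[0,0,-3.5],"turn":0},
    {"claw":0.2,"travel":[0,0,-3.5],"turn":0}
  ]
}}

```text
time: 15.82
ee_pos: [0.5299, 0.1123, 0.3623]
tcp_rot: [178.7, -0.2, -170.3]
wrist_force: [-0.0, -0.3, 0.3]
opening: 0.0512
```

Run:
```python
from h import *
print(plan([.530,.1177,.2]))
cv2.imwrite('pics/s15.png',cv2.resize(viewer.camera('scene')[130:330,220:460],None,fx=3.3,fy=3))
cv2.imwrite('pics/w15.png',viewer.camera('wrist'))
```

```text
(array([-0.16590813,  0.15443991,  0.76591658]), array([0.52868281, 0.11572889, 0.2076276 ]), array([ 178.66765981,   -0.22355642, -170.33780284]))
```

View pics/s15.png

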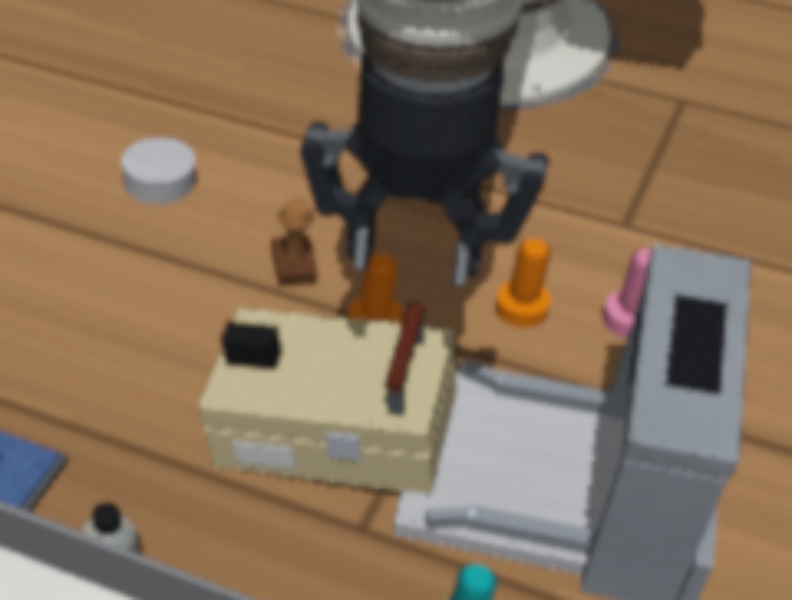

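View pics/w15.png

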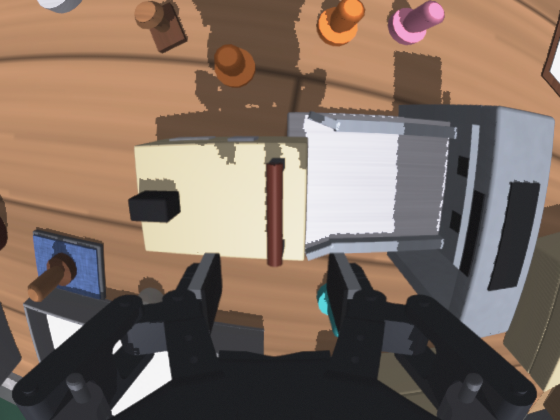

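```bash
cat >> h.py <<'E'
L_=np.array([np.cos(np.radians(99.7)),np.sin(np.radians(99.7))]);N_=np.array([-L_[1],L_[0]]);S_=np.array([.527,.1335])
def lane(q): q=np.array(q)[:2]-S_; return np.round([q@L_*1000,q@N_*1000],1)
E
python3 - <<'E'
from h import *
p=cp('wrist');s=cp('scene')
a=wz(p,275,160,.122);b=wz(p,274,265,.122);print('bar',(a+b)/2,lane((a+b)/2),np.linalg.norm(a-b),'yaw',np.degrees(np.arctan2(*(a-b)[[1,0]]))+270)
print('rib top',lane(wz(p,160,202,.110)))
print('front corner',lane(onz(s,220+435/3.3,130+490/3,.02)),'step corner',lane(onz(s,220+397/3.3,130+530/3,.018)))
print('tail corner',lane(onz(s,220+217/3.3,130+468/3,.0)))
c=wz(p,307,140,.088);d=wz(p,306,261,.088);print('lid front corners',lane(c),lane(d));print('step',lane(wz(p,290,115,.018)))
E
```

```text
bar [0.52831104 0.11798679 0.122     ] [-15.5   1.3] 0.07712230710843608 yaw 99.27900422200773
rib top [-100.9    8.2]
front corner [ 23.2 -44.8] step corner [  5.8 -83.7]
tail corner [-123.   -51.2]
lid front corners [10.2 50.6] [ 12.3 -51. ]
step [ 2.  69.2]
```

Front rests on the step: about 19 mm in, 1 mm off centre, yaw within 0.5°, tail on the table and released. Next I'll move over the rib and turn the jaws across it.

Run:
```python
from h import *
print(plan([.5451,.0184,.18]))
```

```text
(array([ 0.29042727, -9.95038875,  3.11600914]), array([0.53117437, 0.11618907, 0.2135229 ]), array([ 178.64526393,    0.3902209 , -170.34285593]))
```

Call:
{"fn": "move_arm", "kwargs": {
  "commands": [
    {"claw":0.2,"travel":[0,-3.3,0],"turn":0},
    {"claw":0.2,"travel":[0,-3.3,0],"turn":-6.9},
    {"claw":0.2,"travel":[0,0,0],"turn":-6.9},
    {"claw":0.2,"travel":[0,0,0],"turn":-6.9},
    {"claw":0.2,"travel":[0,0,0],"turn":-6.9}
  ]
}}

```text
time: 16.33
ee_pos: [0.5415, 0.0466, 0.3604]
tcp_rot: [178.8, 0.5, -142.5]
wrist_force: [0.6, 0.7, -0.1]
opening: 0.0515
```

Call:
{"fn": "move_arm", "kwargs": {
  "commands": [
    {"claw":0.2,"travel":[0,0,0],"turn":-6.9},
    {"claw":0.2,"travel":[0,0,0],"turn":-6.9},
    {"claw":0.2,"travel":[0,0,0],"turn":-6.9},
    {"claw":0.2,"travel":[0,0,0],"turn":-6.9},
    {"claw":0.2,"travel":[0,0,0],"turn":-6.9}
  ]
}}

```text
time: 16.75
ee_pos: [0.5414, 0.0473, 0.3604]
tcp_rot: [179.3, 1.1, -107.9]
wrist_force: [0.1, -0.1, -0.1]
opening: 0.0512
```

Call:
{"fn": "move_arm", "kwargs": {
  "commands": [
    {"claw":0.2,"travel":[0,0,0],"turn":-6.9},
    {"claw":0.2,"travel":[0,0,0],"turn":-6.9},
    {"claw":0.2,"travel":[0,0,0],"turn":-6.9},
    {"claw":0.2,"travel":[0,0,0],"turn":-6.8},
    {"claw":0.2,"travel":[0,0,0],"turn":0}
  ]
}}

```text
time: 17.17
ee_pos: [0.5414, 0.0473, 0.3604]
tcp_rot: [179.9, 1.3, -80.4]
wrist_force: [-0.7, 0.5, 0.2]
opening: 0.051
```

Call:
{"fn": "move_arm", "kwargs": {
  "commands": [
    {"claw":0.2,"travel":[0,0,0],"turn":0}
  ]
}}

```text
time: 17.25
ee_pos: [0.5414, 0.0473, 0.3605]
tcp_rot: [179.9, 1.3, -81.0]
wrist_force: [0.4, -0.8, -0.5]
opening: 0.0514
```

Run:
```python
from h import *
print(plan([.5451,.0184,.095]),status.get_obs()['q'])
cv2.imwrite('pics/w16.png',viewer.camera('wrist'))
im=viewer.camera('top');cv2.imwrite('pics/t16.png',cv2.resize(im[150:300,80:330],None,fx=3.2,fy=3.2))
```

```text
(array([ 3.53395279,  0.0379161 , 11.00483312]), array([0.54051807, 0.05084505, 0.20584217]), array([179.89875507,   1.33710841, -80.95869293])) [  4.72362506   3.49106047   3.59575448  90.30636282   1.32568643
 -94.32119661]
```

View pics/w16.png

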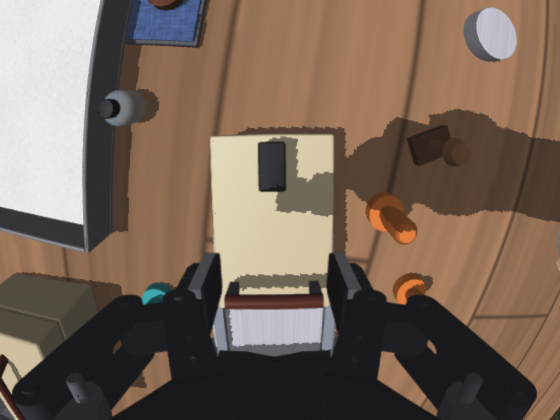

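View pics/t16.png

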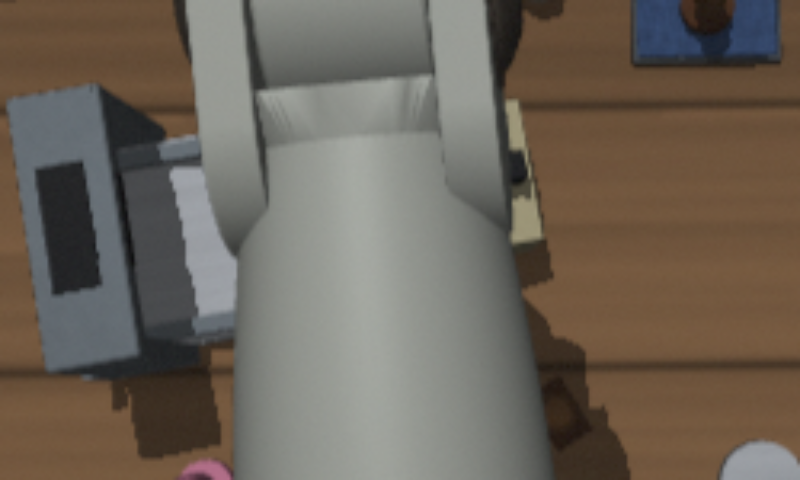

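Run:
```python
from h import *
p=cp('wrist')
a=wz(p,259,143,.0995);b=wz(p,286,142,.0995);c=wz(p,260,187,.104);d=wz(p,285,187,.104)
for q in(a,b,c,d):print(lane(q))
e=(a+b)/2;f=(c+d)/2;print('rib top c',(e+f)/2,lane((e+f)/2),'yaw',np.degrees(np.arctan2(f[1]-e[1],f[0]-e[0])))
print('bar',lane(wz(p,228,300,.117)),lane(wz(p,323,300,.117)))
print('tail lid',lane(wz(p,211,137,.07)),lane(wz(p,333,136,.07)))
```

```text
[-134.2   -9.7]
[-134.7    9.3]
[-103.4   -9.4]
[-103.2    8.4]
rib top c [0.54737873 0.01636069 0.10175   ] [-118.9   -0.4] yaw 99.12888869327469
bar [-17.2 -36. ] [-16.4  37.8]
tail lid [-136.9  -49.4] [-136.7   48. ]
```

Call:
{"fn": "move_arm", "kwargs": {
  "commands": [
    {"claw":0.1,"travel":[1.8,-0.1,1],"turn":0},
    {"claw":0.1,"travel":[1.8,0,2],"turn":0},
    {"claw":0.1,"travel":[0,0,3],"turn":0},
    {"claw":0.1,"travel":[0,0,2.5],"turn":0},
    {"claw":0.1,"travel":[0,0,1.2],"turn":0}
  ]
}}

```text
time: 17.77
ee_pos: [0.5469, 0.0139, 0.2596]
tcp_rot: [179.7, 1.4, -80.9]
wrist_force: [-0.6, -0.0, 0.1]
opening: 0.0465
```

Call:
{"fn": "move_arm", "kwargs": {
  "commands": [
    {"claw":0.1,"travel":[0,0,0.6],"turn":0},
    {"claw":0.1,"travel":[0,0,0],"turn":0},
    {"claw":0.1,"travel":[0,0,0],"turn":0}
  ]
}}

```text
time: 18.02
ee_pos: [0.5479, 0.0145, 0.2581]
tcp_rot: [180.0, 1.3, -80.8]
wrist_force: [-0.2, -0.7, -0.2]
opening: 0.047
```

Run:
```python
from h import *
print(plan([.5464,.0177,.095]),status.get_obs()['wrist_force'])
cv2.imwrite('pics/w17.png',viewer.camera('wrist'))
```

```text
(array([0.03945882, 0.08981561, 0.84586008]), array([0.54725624, 0.0180404 , 0.1034653 ]), array([179.98902377,   1.32739659, -80.76296959])) [-0.15369565 -0.72044846 -0.15518076]
```

View pics/w17.png

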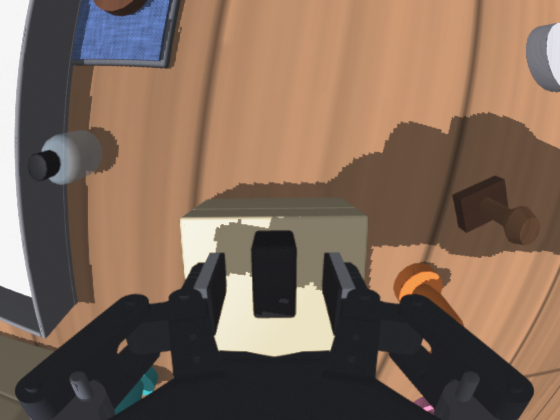

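Call:
{"fn": "move_arm", "kwargs": {
  "commands": [
    {"claw":0.1,"travel":[0,0.1,0.5],"turn":0},
    {"claw":0.1,"travel":[0,0,0.3],"turn":0},
    {"claw":0.1,"travel":[0,0,0],"turn":0},
    {"claw":-1,"travel":[0,0,0],"turn":0},
    {"claw":-1,"travel":[0,0,0],"turn":0}
  ],
  "squeeze": 30
}}

```text
time: 18.48
ee_pos: [0.5466, 0.0143, 0.2491]
tcp_rot: [179.9, 1.3, -80.7]
wrist_force: [-0.3, -0.6, -0.0]
opening: 0.0236
```

Call:
{"fn": "move_arm", "kwargs": {
  "commands": [
    {"claw":-1,"travel":[0,0,0],"turn":0},
    {"claw":-1,"travel":[0,0,0],"turn":0},
    {"claw":-1,"travel":[0,0,0],"turn":0}
  ]
}}

```text
time: 18.73
ee_pos: [0.5466, 0.0143, 0.2493]
tcp_rot: [179.9, 1.3, -80.7]
wrist_force: [-0.4, -0.7, 1.8]
opening: 0.0195
```

Call:
{"fn": "move_arm", "kwargs": {
  "commands": [
    {"claw":-1,"travel":[0,0,0],"turn":0},
    {"claw":-1,"travel":[-0.3,0,-0.4],"turn":0},
    {"claw":-1,"travel":[-0.3,0,-0.4],"turn":0},
    {"claw":-1,"travel":[-0.3,0,-0.4],"turn":0},
    {"claw":-1,"travel":[-0.3,0,-0.4],"turn":0}
  ],
  "squeeze": 20
}}

```text
time: 19.15
ee_pos: [0.5444, 0.0262, 0.265]
tcp_rot: [179.8, 1.4, -80.7]
wrist_force: [0.5, 0.4, -7.6]
opening: 0.0194
```

Call:
{"fn": "move_arm", "kwargs": {
  "commands": [
    {"claw":-1,"travel":[0,0,0],"turn":0},
    {"claw":-1,"travel":[0,0,0],"turn":0}
  ]
}}

```text
time: 19.32
ee_pos: [0.5447, 0.0261, 0.2653]
tcp_rot: [179.9, 1.3, -80.7]
wrist_force: [0.5, 0.2, -5.2]
opening: 0.0195
```

Run:
```python
from h import *
_,g,r=plan([0,0,0]);print(g,lane(g),r,status.get_obs()['wrist_force'],status.get_obs()['opening'])
s=viewer.camera('scene');cv2.imwrite('pics/s18.png',cv2.resize(s[180:330,250:460],None,fx=3.8,fy=3.8))
```

```text
[0.54395659 0.02961698 0.11065648] [-105.3    0.8] [179.92961778   1.3331418  -80.71376268] [ 0.50592094  0.17642359 -5.1984523 ] 0.019521029370567523
```

View pics/s18.png

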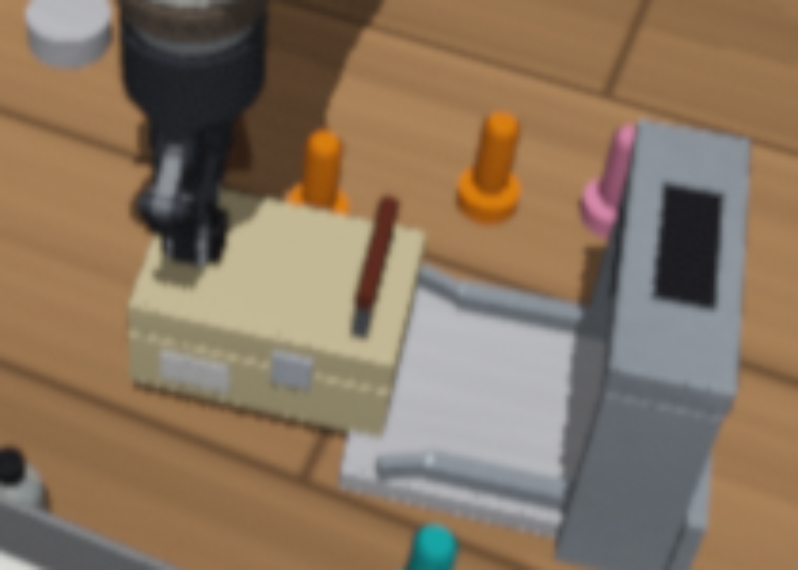

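Run:
```python
from h import *
s=cp('scene')
def W(l,n,z): q=S_+L_*l/1e3+N_*n/1e3; return [q[0],q[1],z]
for nm,l,z in(('front flat',20,.018),('tail flat',-130,.020),('front hi',25,.034),('tail lo',-124,.013)):
    u,v=proj(s,W(l,-50,z));print(nm,round((u-250)*3.8),round((v-180)*3.8))
```

```text
front flat 379 439
tail flat 125 378
front hi 391 424
tail lo 135 388
```

Call:
{"fn": "move_arm", "kwargs": {
  "commands": [
    {"claw":-1,"travel":[-0.7,0,0.02],"turn":-0.5},
    {"claw":-1,"travel":[-1.2,0,0.03],"turn":0},
    {"claw":-1,"travel":[-1.2,0,0.03],"turn":0},
    {"claw":-1,"travel":[-1.2,0,0.03],"turn":0},
    {"claw":-1,"travel":[-0.7,0,0.02],"turn":0}
  ]
}}

```text
time: 19.78
ee_pos: [0.536, 0.0768, 0.2654]
tcp_rot: [180.0, 1.3, -80.2]
wrist_force: [0.3, -3.0, -0.7]
opening: 0.0194
```

Run:
```python
from h import *
_,g,r=plan([0,0,0]);print(g,lane(g),r,status.get_obs()['wrist_force'],status.get_obs()['opening'])
s=viewer.camera('scene');cv2.imwrite('pics/s19.png',cv2.resize(s[180:330,250:460],None,fx=3.8,fy=3.8))
```

```text
[0.53525539 0.08032592 0.11074579] [-53.8   0.8] [179.96135163   1.33503606 -80.18688768] [ 0.28924035 -2.95122912 -0.66201007] 0.019413446423598338
```

View pics/s19.png

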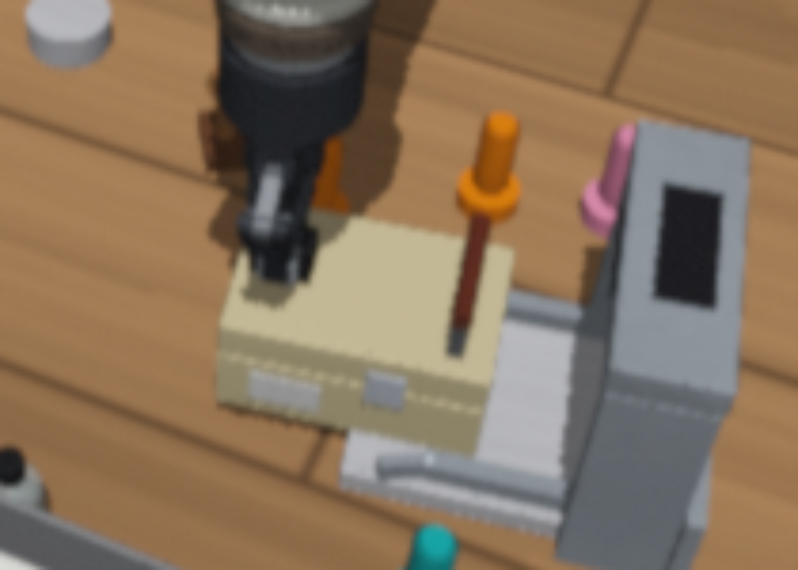

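Front is in the lane and the 3 N of drag shows it sliding on the plate. Pushing on.

Call:
{"fn": "move_arm", "kwargs": {
  "commands": [
    {"claw":-1,"travel":[-0.8,0,0.02],"turn":0},
    {"claw":-1,"travel":[-1.2,0,0.03],"turn":0},
    {"claw":-1,"travel":[-1.2,0,0.03],"turn":0},
    {"claw":-1,"travel":[-1.2,0,0.03],"turn":0},
    {"claw":-1,"travel":[-0.8,0,0.02],"turn":0}
  ]
}}

```text
time: 20.25
ee_pos: [0.5273, 0.1277, 0.2654]
tcp_rot: [180.0, 1.3, -80.2]
wrist_force: [1.2, -5.5, 2.7]
opening: 0.0195
```

Call:
{"fn": "move_arm", "kwargs": {
  "commands": [
    {"claw":-1,"travel":[-0.8,0,0.02],"turn":0},
    {"claw":-1,"travel":[-1.0,0,0.02],"turn":0},
    {"claw":-1,"travel":[-1.0,0,0.02],"turn":0},
    {"claw":-1,"travel":[-0.9,0,0.02],"turn":0},
    {"claw":-1,"travel":[-0.6,0,0.01],"turn":0}
  ]
}}

```text
time: 20.67
ee_pos: [0.52, 0.1697, 0.2654]
tcp_rot: [180.0, 1.3, -80.2]
wrist_force: [1.2, -4.9, 3.4]
opening: 0.0196
```

Run:
```python
from h import *
_,g,r=plan([0,0,0]);print(g,lane(g),r,status.get_obs()['wrist_force'],status.get_obs()['opening'])
s=viewer.camera('scene');cv2.imwrite('pics/s20.png',cv2.resize(s[180:330,250:460],None,fx=3.8,fy=3.8))
cv2.imwrite('pics/w20.png',viewer.camera('wrist'))
```

```text
[0.51933622 0.17322961 0.11073765] [40.5  0.9] [179.96153879   1.32601953 -80.21510254] [ 1.2013322  -4.87683114  3.37968183] 0.019562561186168233
```

View pics/s20.png

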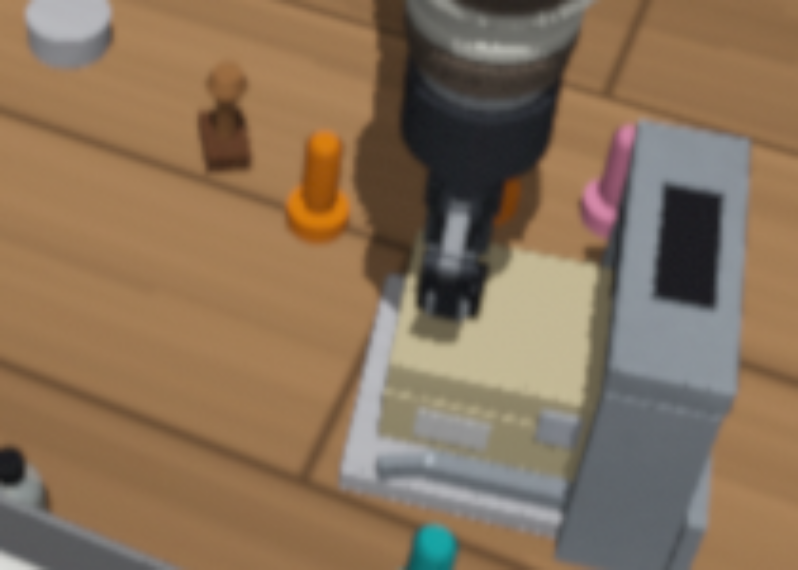

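View pics/w20.png

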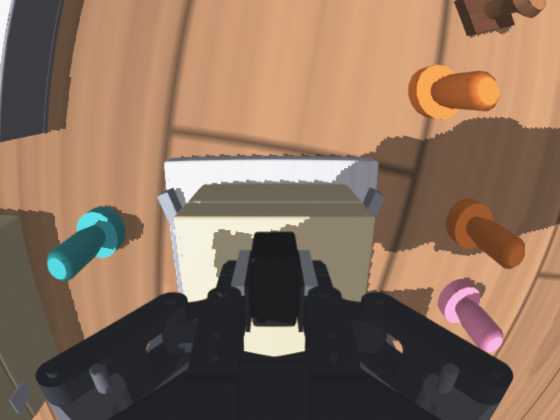

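Call:
{"fn": "move_arm", "kwargs": {
  "commands": [
    {"claw":-1,"travel":[-0.5,0,0.01],"turn":0},
    {"claw":-1,"travel":[-0.3,0,0.01],"turn":0},
    {"claw":-1,"travel":[-0.2,0,0],"turn":0},
    {"claw":-1,"travel":[-0.1,0,0],"turn":0},
    {"claw":-1,"travel":[0,0,0],"turn":0}
  ]
}}

```text
time: 21.18
ee_pos: [0.5184, 0.1794, 0.2654]
tcp_rot: [180.0, 1.3, -80.3]
wrist_force: [0.1, -5.1, 4.5]
opening: 0.0197
```

Call:
{"fn": "move_arm", "kwargs": {
  "commands": [
    {"claw":-1,"travel":[-0.15,0,0],"turn":0},
    {"claw":-1,"travel":[-0.15,0,0],"turn":0},
    {"claw":-1,"travel":[0,0,0],"turn":0}
  ]
}}

```text
time: 21.43
ee_pos: [0.5179, 0.1823, 0.2654]
tcp_rot: [180.0, 1.3, -80.3]
wrist_force: [1.6, -4.5, 5.3]
opening: 0.0196
```

Run:
```python
from h import *
_,g,r=plan([0,0,0]);print(g,lane(g),r,status.get_obs()['wrist_force'],status.get_obs()['opening'])
```

```text
[0.51719435 0.18576632 0.1107447 ] [53.2  0.9] [179.95017862   1.30905089 -80.27679611] [ 1.59020992 -4.46607557  5.28846043] 0.01957517959388525
```

Call:
{"fn": "move_arm", "kwargs": {
  "commands": [
    {"claw":-1,"travel":[-0.15,0,0],"turn":0},
    {"claw":-1,"travel":[-0.15,0,0],"turn":0},
    {"claw":-1,"travel":[0,0,0],"turn":0}
  ]
}}

```text
time: 21.68
ee_pos: [0.5177, 0.1847, 0.2654]
tcp_rot: [180.0, 1.2, -80.3]
wrist_force: [3.3, -11.4, 4.3]
opening: 0.0194
```

Call:
{"fn": "move_arm", "kwargs": {
  "commands": [
    {"claw":-1,"travel":[-0.15,0,0],"turn":0},
    {"claw":-1,"travel":[0,0,0],"turn":0}
  ]
}}

```text
time: 21.85
ee_pos: [0.5176, 0.1852, 0.2655]
tcp_rot: [180.0, 1.0, -80.4]
wrist_force: [4.3, -19.0, 6.1]
opening: 0.0192
```

The force rose to 19 N against the stop at lane ≈56, where 55 was expected. Ease off slightly, release and retreat.

Call:
{"fn": "move_arm", "kwargs": {
  "commands": [
    {"claw":-1,"travel":[0.05,0,0.05],"turn":0},
    {"claw":-1,"travel":[0,0,0],"turn":0},
    {"claw":-0.5,"travel":[0,0,0],"turn":0},
    {"claw":-0.2,"travel":[0,0,0],"turn":0},
    {"claw":0,"travel":[0,0,0],"turn":0}
  ]
}}

```text
time: 22.27
ee_pos: [0.5169, 0.1867, 0.2643]
tcp_rot: [179.9, 1.4, -80.2]
wrist_force: [0.3, 0.3, 0.7]
opening: 0.0425
```

Call:
{"fn": "move_arm", "kwargs": {
  "commands": [
    {"claw":0,"travel":[0,0,0],"turn":0},
    {"claw":0,"travel":[0,0,-1.5],"turn":0},
    {"claw":0,"travel":[0,0,-3],"turn":0},
    {"claw":0,"travel":[0,0,-3.5],"turn":0},
    {"claw":0,"travel":[0,0,-2],"turn":0}
  ]
}}

```text
time: 22.68
ee_pos: [0.5175, 0.1845, 0.3679]
tcp_rot: [-179.9, 1.4, -80.2]
wrist_force: [1.4, 0.4, 0.0]
opening: 0.0426
```

Run:
```python
from h import *
print(status.get_obs()['wrist_force'])
s=viewer.camera('scene');cv2.imwrite('pics/s21.png',cv2.resize(s[180:330,250:460],None,fx=3.8,fy=3.8))
cv2.imwrite('pics/w21.png',viewer.camera('wrist'))
```

```text
[1.40737205 0.40990312 0.03226195]
```

View pics/s21.png

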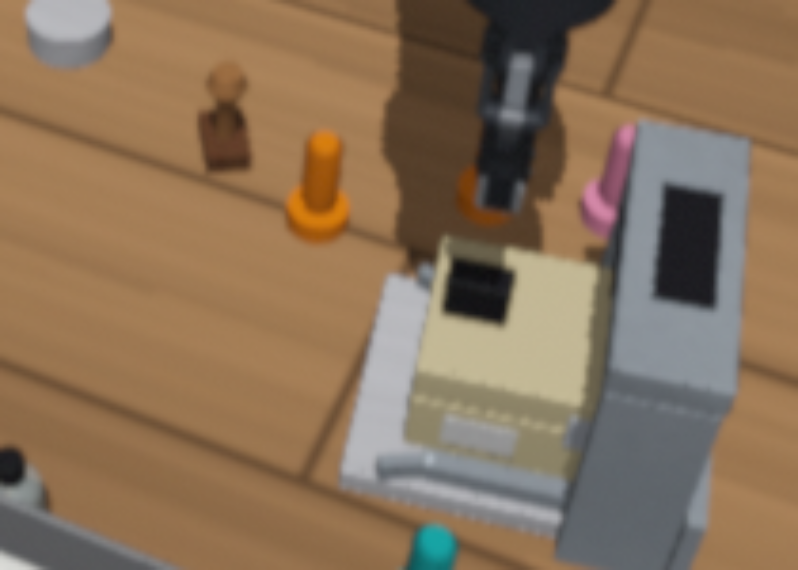

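View pics/w21.png

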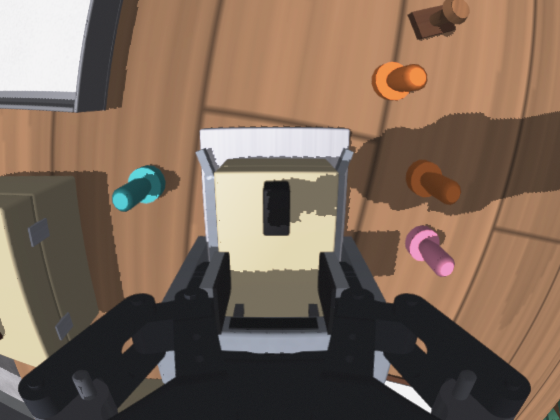

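Run:
```python
from h import *
p=cp('wrist');im=cv2.imread('pics/w21.png');cv2.imwrite('pics/c21.png',cv2.resize(im[115:260,185:365],None,fx=4,fy=4,interpolation=2))
for z in(.083,.088):print(z,lane(wz(p,215,171,z)),lane(wz(p,339,170,z)))
print('step',lane(wz(p,201,131,.018)),lane(wz(p,349,130,.018)))
print('rib top',[lane(wz(p,u,v,.117)) for u,v in((264,182),(288,182),(264,235),(289,235))])
```

```text
0.083 [ 30.4 -48.6] [29.1 50.6]
0.088 [ 29.4 -47.7] [28.2 49.6]
step [  2.6 -73.9] [ 1.  72.1]
rib top [array([31.6, -8.2]), array([31.5,  8.4]), array([71.1, -8.4]), array([71. ,  9.8])]
```

View pics/c21.png

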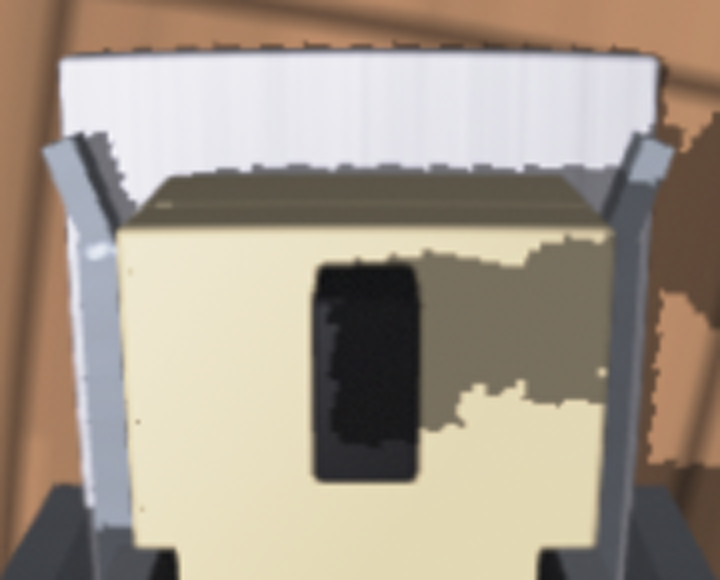

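Run:
```python
from h import *
im=viewer.camera('top');cv2.imwrite('pics/t22.png',im);s=viewer.camera('scene');cv2.imwrite('pics/s22.png',s)
p=cp('top')
c=im[120:175,265:335];cv2.imwrite('pics/c22.png',cv2.resize(c,None,fx=8,fy=8,interpolation=2))
print(status.get_obs()['time'],status.get_obs()['opening'])
```

```text
22.8833 0.04301566806069933
```

View pics/t22.png

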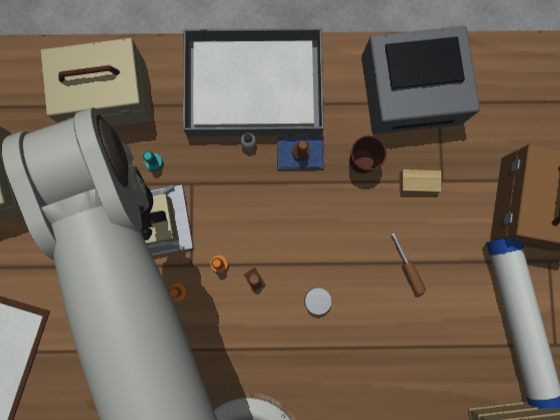

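View pics/c22.png

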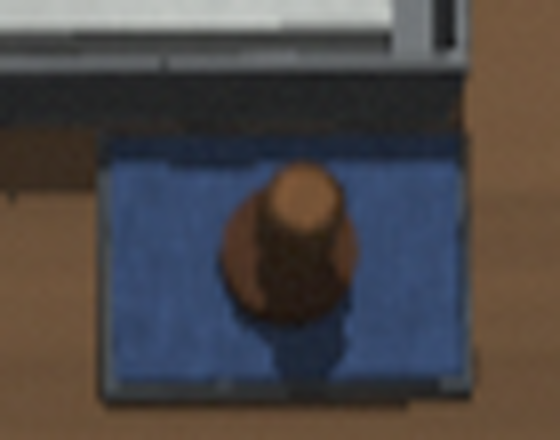

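View pics/s22.png

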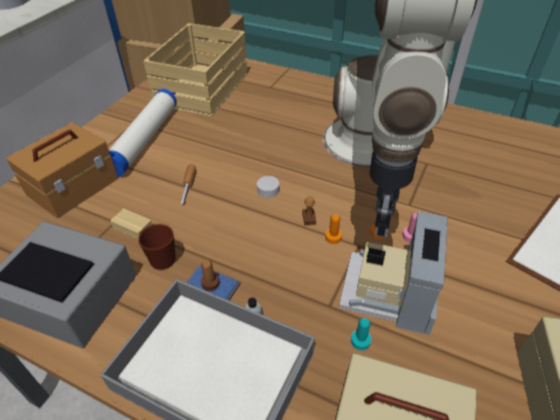

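In the last views the stamp's foot at (301,152) is central on the pad at (300,154). The case is in the dock, and the bystanders are at their original pixels. Handing in.

Run:
```python
from h import *
print(bot.job_done())
```

```text
the job is handed in; nothing more can be done
None
```

The case is checked in and the job is handed in at about 23 s of the 72 s allowed; no verdict was reported.

**What I did:**
- I stood the stamp on its pad.
- I then lifted the case by its bar, dragged it to the dock with its tail on the table, set its front on the step and let go.
- Last, I took the case by the rib, levelled it and pushed it in until the push force rose to 19 N against the stop.

**Last checks:**
- **Stamp:** it stands upright within about 2 mm of the pad's centre, by eye from the top-view crop.
- **Case:** it lies between the rails, about 1 mm off the lane's middle and square to within about 1°. It looks flat on the plate, though I did not measure its height directly.
- **Let go:** the gripper is open and well above the case, and the wrist force is near zero.
- **Other things on the table:** all the bystanders are at their original pixels in the last pictures.

**What disagreed:**
- **Gap to the stop:** the tail-to-step measurement puts the front 2 to 4 mm short of the stop. The force says it touched, and both are within the 9 mm limit. I did not push it again.
- **Joint limit:** early on, joint 6 hit its 180° limit, so I used the same grasp half a turn round. The tool carried a 1.3° tilt from then on, which I compensated for.

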